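Set up the slotting jig and line up the blanks

ROBOT

A 6-joint arm with a two-finger parallel gripper is mounted at the origin on the work surface. World frame = base frame: x ahead of the robot, y to its left, z up, the work surface at z = 0. Lengths are in m, angles in rad, forces in N, time in s.
With the tool pointing down it reaches from about 0.375 to 0.9 m from the base axis. Payload 3.1 kg.
Tool frame: the origin (TCP) lies between the finger pads; the fingertips stand 17 mm ahead of it and the grasp point (between the pads) lies 2 mm behind it; z points along the fingers, y is the direction in which the jaws open and shut (so a half turn about z gives the same grasp; the last joint's range is limited). The gripper opens to 85 mm and grips with 20 to 120 N. Pads are 22 mm wide; open, the fingers measure 114 mm over their backs; the gripper's body (76 mm by 85 mm) begins 54 mm behind the grasp point. The pads swing forward as they close: fully open they stand 13 mm farther back than shut.
Start: joints at [1.169, 0.527, 1.433, -0, 1.181, -0.178], TCP at [0.138, 0.61, 0.248] pointing down, gripper open.
Joint ranges: [-3.08, 3.08], [-0.75, 2.2], [0.22, 2.44], [-1.43, 4.57], [0, 2.65], [-2.85, 2.85]. Speed limits (rad/s): [2.79, 2.79, 3.14, 3.14, 3.14, 3.14].

INTERFACE

Orientations are given as a unit quaternion [x, y, z, w].
In Python, from station import manip, snapshot, camera_info, sign_off, search_frame, landmark_of gives the robot as it stands.
- The arm moves only by the tool play_rows, never from a script. Its argument "rows" is a list of rows, each an object of numbers: "grip": the finger opening in cm, from 0 to 8.54; "x", "y", "z": the shift along the world's x, y, z in cm; "roll": the turn about the world's z in rad. A call has 1 to 20 rows; each row is the pose to reach, as a shift and turn from the pose measured when the call began; what a row does not reach only later rows make up. A row lasts 1/10 s, in which the tool goes at most 50 mm and 8.59 degrees, less where a joint would pass 70% of its speed; a pose out of reach is approached as far as the arm can. A call with a gripper value outside its range is refused whole. The fingers move at their own pace and stop on an object; "grip_force" is the grip in N (left out, the last holds). Time passes only in rows, so rows that repeat a pose let the fingers close. It gives the time, the measured TCP pose, the force and the opening at its end, in the units of the state.
- manip.sense(): the state, without advancing time (a new reading comes with each control period).
- snapshot(name): name is "scene" or "top" or "wrist"; returns the picture (480x640x3 uint8, red, green, blue); there is no depth.
- camera_info(name): a dict with "fx", "fy", "cx", "cy" (pixels), "R" (3x3) and "t" (3): a world point X has camera coordinates R X + t. Camera axes: x right, y down, z forward; pixel columns grow to the right and rows downward; lengths in m; the calibration is good to about 2 mm. A picture is of the moment at which its call begins: read the wrist's pose just before it. camera_info takes no time and is no camera call; for the wrist camera it gives the pose at the moment of the call.
- sign_off(): hands the job in, once; it reports no verdict.
Trained networks look in the newest picture that a camera, given by its name, has taken for a name from the list of things; names that differ only in an ending like _2 or _b are one class to them, and where a whole thing is asked for, a point or a joint stands for the part that bears it (a point fixed in the world has none). Each returns a list of dicts, best first, with "score" (0 to 1); they miss things now and then, are a little off and sometimes report something else, mostly with a low value. They report only what shows in the picture. A call takes as long as a camera call. They do not tell look-alikes from the thing itself.
- search_frame(label, camera): "point" ([column, row] in pixels, amid what is visible of it).
- landmark_of(label, camera): "point" ([column, row] in pixels: a listed point, or the origin of a listed thing).
The state is a dict: "t": time; "q": joint angles; "qd": joint speeds; "tau": joint torques, N m; "tcp_pos": TCP position; "tool_rot": TCP orientation; "force": force on the tool from outside, world axes, zero at the start; "ft_torque": the same for the moment, N m; "finger_gap": opening from 0.0 (shut) to 1.0 (fully open).
Only numpy, scipy, OpenCV 4.12 (cv2) and the standard library are available. Lean on these libraries where they do the work, as an engineer would, in place of code of your own. Each camera call takes 0.05 s, during which the arm holds its last target. There are 200 camera calls.

TASK

Set up the slotting jig: press the backing insert that has as many grooves (one or two) as the sample lying on the jig's front ledge flush into the jig's pocket, then turn the wooden button fully across it, and lay the other insert flat in the grey tray. Line up all the plain blanks on the jig's bed in an even row, flat, end-on and square against the fence, each centred on a pencil mark, starting at the mark next to the pocket and skipping none. Leave the samples and the other things on the bench where they are.

Things in the scene. Friction and masses are not known exactly. Their poses are not given: they have to be found in the camera images.
- jig: fixed slotting jig. Origin on the bench top; x towards its fence (away from the robot), y left along the fence, z up. White bed: top at z 0.018, x -0.08..0.05, y -0.22..0.125. Fence on its far side: face at x 0.050, 10 mm high, top z 0.028. At the left end a plywood pocket block, x -0.03..0.08, y 0.125..0.209, top z 0.040.
- pocket (a point): centre of the pocket's mouth, level with the block's top (jig 0.030, 0.167, 0.040); axes as the jig's. Pocket 64 (x) x 54 (y) mm, 26 deep (insert flush), 4 mm bevel round the mouth. A sprung steel cheek with a sloping top in the far (+x) wall pinches the insert to the near wall, so that it stays proud until pushed down (some 5 to 12 N).
- ledge (a point): middle of the white ledge in front of the pocket block, on its top face (jig -0.063, 0.167, 0.018); the sample that counts lies here, its grooves along the jig's y.
- button (a joint): wooden turn button on the block's near wall, rad: -0.3 to 0.15 at the start = open, pointing to jig +y, clear of the pocket; pi/2 = fully across the insert, pointing to jig +x; grows clockwise from above; stop at 1.65. Stays where left (0.03 N m friction). Bar 14 wide, 9 thick, underside 2.5 mm above the block, reaches 55 mm from the pivot; fouls an insert that stands proud.
- button_peg (a point): middle of the round upright peg (12 mm diameter, its top 11 mm above this point, the bar 11 mm below) on the button, 45 mm from the pivot; pinch or push it to turn the button.
- button_hinge (a point): pivot of the turn button, on the bar's top face (jig -0.014, 0.167, 0.0515).
- insert_one: dark hardwood backing insert, 60 (x) x 50 (y) x 26 mm high, 60 g, with ONE groove 10 mm wide and 10 mm deep along x in its top (at y = 0). Origin: centre of the underside; z up. Starts on the bench left (+y) of the jig.
- insert_two: dark hardwood backing insert, 60 (x) x 50 (y) x 26 mm high, 60 g, with TWO grooves 10 mm wide and 10 mm deep along x in its top (at y = -10 and +10 mm, a 10 mm ridge between). Origin: centre of the underside; z up. Starts on the bench left (+y) of the jig.
- sample_one: finished sample, a pale wooden block 60 x 40 x 30 mm with ONE groove 10 mm wide, 12 mm deep along its 60 mm length (its x) in the top. Origin: centre of the underside. One sample lies on the ledge (within 20 mm of point ledge); the other lies on a square plywood offcut on the bench near the robot and means nothing.
- sample_two: finished sample, a pale wooden block 60 x 40 x 30 mm with TWO grooves 10 mm wide, 12 mm deep along its 60 mm length (its x) in the top. Origin: centre of the underside. One sample lies on the ledge (within 20 mm of point ledge); the other lies on a square plywood offcut on the bench near the robot and means nothing.
- tray: low grey plastic tray, fixed, on the bench right (-y) of the jig: 140 (x) x 120 (y) mm outside, walls 5 mm thick and 18 mm high, floor 5 mm thick. Origin: centre of its underside.
- mark0 (a point): pencil mark next to the pocket block: a black line 2 mm wide down the fence's face and over its top; the point is at the face's top edge (jig 0.050, 0.080, 0.028); axes as the jig's. Four more such marks follow to the right (-y) every 64 mm: jig y 0.016, -0.048, -0.112, -0.176.
- blank0: plain wooden blank, block 60 mm (x) x 40 mm (y) x 30 mm high, 35 to 70 g, no grooves. Origin: centre of the underside. May be absent. Starts flat on the bench in front of the jig or at its right.
- blank1: plain wooden blank, block 60 mm (x) x 40 mm (y) x 30 mm high, 35 to 70 g, no grooves. Origin: centre of the underside. May be absent. Starts flat on the bench in front of the jig or at its right.
- blank2: plain wooden blank, block 60 mm (x) x 40 mm (y) x 30 mm high, 35 to 70 g, no grooves. Origin: centre of the underside. May be absent. Starts flat on the bench in front of the jig or at its right.
- blank3: plain wooden blank, block 60 mm (x) x 40 mm (y) x 30 mm high, 35 to 70 g, no grooves. Origin: centre of the underside. May be absent. Starts flat on the bench in front of the jig or at its right.
- blank4: plain wooden blank, block 60 mm (x) x 40 mm (y) x 30 mm high, 35 to 70 g, no grooves. Origin: centre of the underside. May be absent. Starts flat on the bench in front of the jig or at its right.
- screwdriver: screwdriver lying on the bench near the robot, right; not part of the job, leave it alone.
- sanding_block: cork sanding block 80 x 50 x 30 mm, near the robot; not part of the job, leave it alone.
- pencil: flat carpenter's pencil 150 mm long, near the robot; not part of the job, leave it alone.
Things that resemble listed ones, but are neither listed nor needed, are in the scene too. What is shaped like the sample_two but green or purple is not meant.

How it is judged:
By the outcome, as a careful person would: the job done as asked, in the order asked, and still so for the second after the job is handed in, with the robot touching nothing.
Of blank0, blank1, blank2, blank3, blank4 only 3 to 5 are there at a start; the rules pass over those that are not, and their reading is None.
At some moment in a run one of blank0, blank1, blank2, blank3, blank4 may be knocked a few centimetres aside while the robot is not near it.
Once in a run the grip may slacken for a moment while it holds something.
It also fails if it takes over 210 s, if anything falls off the work surface, if the arm or the gripper's body presses on something with over 40 N, if the wrist force passes 120 N, or if a joint passes its speed limit or range.

## Working session

There is one attempt and no reset: what is moved stays moved. The work goes in short steps, Python scripts to look and compute and a tool call to move; the robot and the scene stay as the last step left them, time stands still between calls to the robot, and variables do not carry over. Pictures are saved under pics/ and viewed, and the job is handed in when it is done.

Besides the shell and the picture viewer there is one more tool, called by a JSON object that holds its "api" and its "payload". play_rows: Moves the arm, as the interface text tells. Its arguments: {"type":"object","properties":{"rows":{"type":"array","items":{"type":"object","properties":{"grip":{"type":"number"},"x":{"type":"number"},"y":{"type":"number"},"z":{"type":"number"},"roll":{"type":"number"}}}},"grip_force":{"type":"number"}},"required":["rows"]}

```bash
mkdir -p pics; ls
cat > h.py <<'E'
import numpy as np, cv2
from station import manip, snapshot, camera_info, sign_off, search_frame, landmark_of
def save(n,img): cv2.imwrite('pics/'+n+'.png',img[:,:,::-1])
def proj(ci,X):
    c=np.array(ci['R'])@np.array(X,float)+np.array(ci['t']); return np.array([ci['fx']*c[0]/c[2]+ci['cx'],ci['fy']*c[1]/c[2]+ci['cy']])
def unproj(ci,p,z):
    R=np.array(ci['R']);t=np.array(ci['t']);d=R.T@np.array([(p[0]-ci['cx'])/ci['fx'],(p[1]-ci['cy'])/ci['fy'],1]);o=-R.T@t
    return o+d*(z-o[2])/d[2]
E
python3 - <<'E'
from h import *
s=manip.sense();print({k:np.round(v,3) for k,v in s.items()})
for n in ['scene','top','wrist']:
    save(n+'0',snapshot(n)); c=camera_info(n); print(n,-np.array(c['R']).T@np.array(c['t']),np.round(c['R'],2).tolist(),c['fx'])
E
```

```text
pics
{'t': np.float64(0.0), 'q': array([ 1.17 ,  0.528,  1.434,  0.   ,  1.181, -0.179]), 'qd': array([-0.   , -0.   , -0.001, -0.   , -0.001, -0.001]), 'tau': array([-2.0000e-03, -4.4235e+01, -1.7802e+01, -0.0000e+00,  9.0000e-03,
       -0.0000e+00]), 'tcp_pos': array([0.138, 0.609, 0.247]), 'tool_rot': array([ 0.111,  0.994, -0.001, -0.   ]), 'force': array([0.269, 0.355, 0.034]), 'ft_torque': array([ 0.043, -0.025,  0.023]), 'finger_gap': np.float64(0.998)}
scene [ 1.38810758 -0.19390569  0.66379595] [[0.2, 0.98, 0.02], [0.51, -0.09, -0.85], [-0.83, 0.19, -0.52]] 468.5463445397222
top [0.30018389 0.01578267 1.12613619] [[-0.02, -1.0, -0.02], [-0.99, 0.03, -0.14], [0.14, 0.02, -0.99]] 456.6568636299813
wrist [0.06981529 0.62469478 0.37318639] [[0.22, 0.98, -0.0], [0.94, -0.21, 0.28], [0.27, -0.06, -0.96]] 382.58499480381425
```

View pics/top0.png

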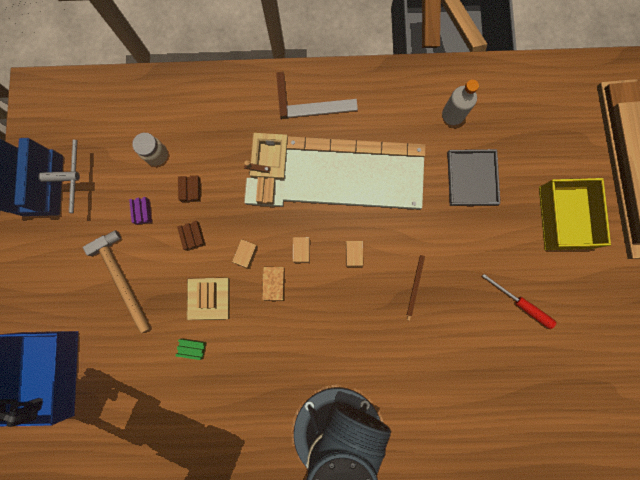

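View pics/scene0.png

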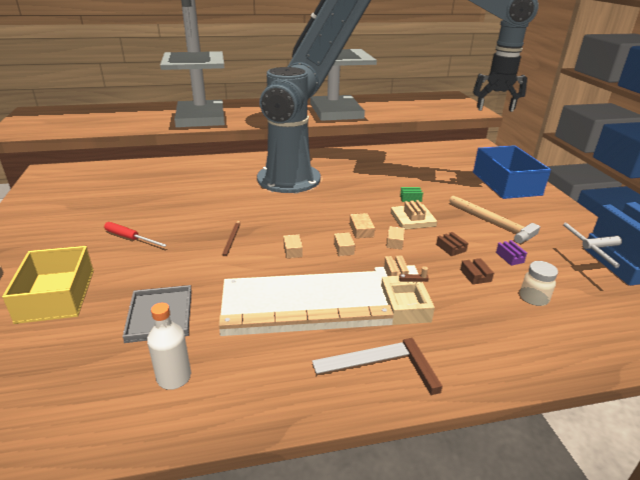

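View pics/wrist0.png

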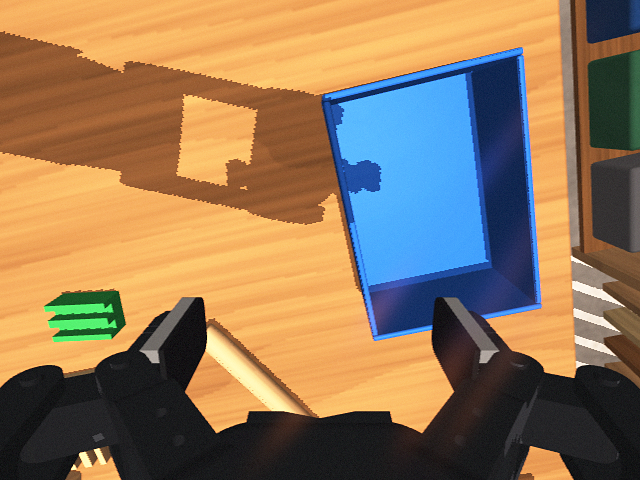

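Run:
```python
from h import *
im=snapshot('top'); ci=camera_info('top')
a=cv2.resize(im[120:300,120:280],None,fx=5,fy=5,interpolation=cv2.INTER_CUBIC)
save('cropA',cv2.resize(im[125:265,170:290],(720,840),interpolation=cv2.INTER_CUBIC)[:600] if 0 else cv2.resize(im[130:260,165:305],(640,594),interpolation=cv2.INTER_CUBIC))
save('cropB',cv2.resize(im[125:275,230:430],(800,600),interpolation=cv2.INTER_CUBIC))
Z={'mark0':.028,'pocket':.04,'ledge':.018,'button_hinge':.0515,'button_peg':.0625,'insert_one':0,'insert_two':0,'blank0':0,'tray':0,'sample_one':0,'sample_two':0,'sanding_block':0,'jig':0}
for l,z in Z.items():
    for d in landmark_of(l,'top')[:7]:
        if d['score']>.2: print(l,round(d['score'],2),np.round(d['point'],1),np.round(unproj(ci,d['point'],z)[:2],4))
```

```text
mark0 0.81 [302.6 148.4] [0.6851 0.0675]
mark0 0.64 [471.1 177.5] [ 0.5978 -0.3448]
pocket 0.94 [264.6 155.1] [0.6666 0.1613]
ledge 0.78 [264.  190.9] [0.5816 0.1664]
ledge 0.48 [336.1 174.9] [ 0.6172 -0.0144]
button_hinge 0.54 [266.  168.3] [0.6293 0.1566]
button_peg 0.58 [249.3 164.3] [0.6372 0.1955]
button_peg 0.54 [264.9 170.5] [0.6206 0.1578]
insert_one 0.87 [191.8 188.8] [0.597  0.3532]
insert_two 0.76 [192.5 239.2] [0.4673 0.3496]
blank0 0.95 [301.7 251.9] [0.4281 0.0762]
blank0 0.92 [352.1 256.4] [ 0.4137 -0.0484]
blank0 0.73 [245.3 253.4] [0.428  0.2168]
tray 0.59 [469.2 177.4] [ 0.6058 -0.3493]
tray 0.27 [265.  154.5] [0.6817 0.1656]
sample_one 0.83 [267.2 194.5] [0.5766 0.1608]
sample_one 0.56 [207.5 293.5] [0.331  0.3105]
sample_one 0.37 [192.2 238.7] [0.4685 0.3504]
sample_two 0.88 [193.1 350.9] [0.1934 0.3443]
sample_two 0.55 [143.8 213.9] [0.5353 0.4747]
sample_two 0.31 [189.9 190.3] [0.5932 0.358 ]
sanding_block 0.8 [271.2 281.5] [0.3567 0.1528]
jig 0.73 [333.5 176. ] [ 0.6197 -0.0082]
```

View pics/cropA.png

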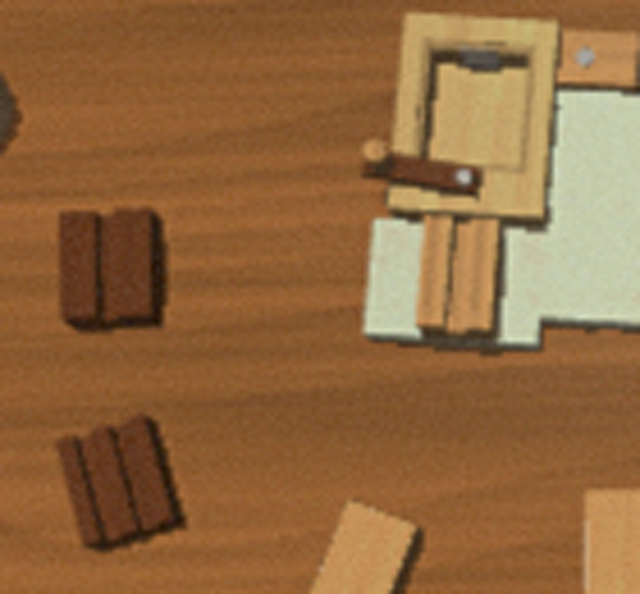

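View pics/cropB.png

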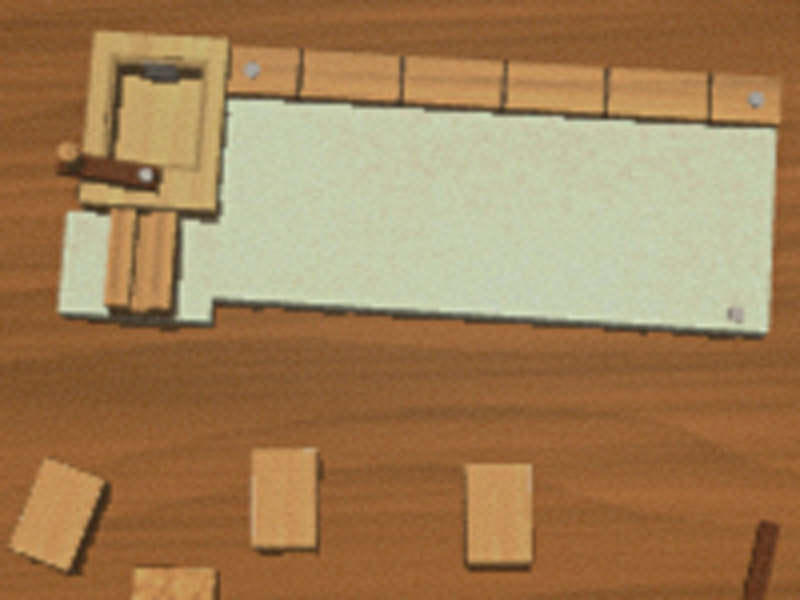

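{"api": "play_rows", "payload": {"rows": [{"x": 6,"y": -5,"z": 0,"grip": 8.5},{"x": 10,"y": -9,"z": 0,"grip": 8.5},{"x": 14,"y": -12,"z": 0},{"x": 18,"y": -16},{"x": 22,"y": -20},{"x": 26,"y": -24},{"x": 30,"y": -27},{"x": 34,"y": -30},{"x": 38,"y": -33},{"x": 40,"y": -36},{"x": 40,"y": -36},{"x": 40,"y": -36}]}}

```text
invalid input at $.rows[0]: expected keys grip, x, y, z, roll
```

Run:
```python
from h import *
s=manip.sense();print(s['t'],s['tcp_pos'],s['tool_rot'],s['force'])
save('w1',snapshot('wrist'));ci=camera_info('wrist')
Z={'pocket':.04,'ledge':.018,'button_hinge':.0515,'button_peg':.0625,'insert_one':0,'insert_two':0,'sample_one':0,'sample_two':0,'mark0':.028,'blank0':0}
for l,z in Z.items():
    for d in landmark_of(l,'wrist')[:4]:
        if d['score']>.3: print(l,round(d['score'],2),np.round(d['point'],1),np.round(unproj(ci,d['point'],z)[:2],4))
```

```text
0.85 [0.1380881  0.6095518  0.24832824] [1.11173328e-01 9.93801032e-01 2.47536772e-05 9.02498580e-06] [ 1.16300489  0.31870297 -0.068499  ]
sample_two 0.8 [ 96.5 305.4] [0.1998 0.3502]
```

View pics/w1.png

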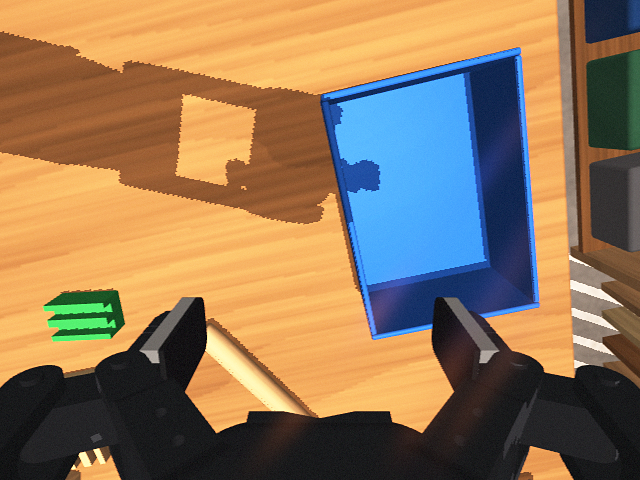

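{"api": "play_rows", "payload": {"rows": [{"x": 10,"y": -9,"z": 0,"grip": 8.5,"roll": 0.1},{"x": 20,"y": -18,"z": 0,"grip": 8.5,"roll": 0.2},{"x": 30,"y": -27,"z": 0,"grip": 8.5,"roll": 0.2},{"x": 40,"y": -34,"z": 0,"grip": 8.5,"roll": 0.2},{"x": 40,"y": -34,"z": 0,"grip": 8.5,"roll": 0.2},{"x": 40,"y": -34,"z": 0,"grip": 8.5,"roll": 0.2},{"x": 40,"y": -34,"z": 0,"grip": 8.5,"roll": 0.2},{"x": 40,"y": -34,"z": 0,"grip": 8.5,"roll": 0.2},{"x": 40,"y": -34,"z": 0,"grip": 8.5,"roll": 0.2},{"x": 40,"y": -34,"z": 0,"grip": 8.5,"roll": 0.2},{"x": 40,"y": -34,"z": 0,"grip": 8.5,"roll": 0.2},{"x": 40,"y": -34,"z": 0,"grip": 8.5,"roll": 0.2},{"x": 40,"y": -34,"z": 0,"grip": 8.5,"roll": 0.2}]}}

```text
t: 2.7
tcp_pos: [0.5379, 0.2692, 0.248]
tool_rot: [0.012, 1.0, 0.0, -0.001]
force: [-0.7, 0.1, -0.9]
finger_gap: 0.999
```

Run:
```python
from h import *
s=manip.sense();print(s['t'],s['tcp_pos'],s['tool_rot'],s['force'])
save('w2',snapshot('wrist'));ci=camera_info('wrist')
Z={'pocket':.04,'ledge':.018,'button_hinge':.0515,'button_peg':.0625,'insert_one':0,'insert_two':0,'sample_one':0,'mark0':.028}
for l,z in Z.items():
    for d in landmark_of(l,'wrist')[:4]:
        if d['score']>.3: print(l,round(d['score'],2),np.round(d['point'],1),np.round(unproj(ci,d['point'],z)[:2],4))
```

```text
2.7 [0.53791188 0.26916601 0.24802831] [ 1.21324394e-02  9.99926212e-01  1.14379172e-04 -6.00851226e-04] [-0.67785759  0.11129515 -0.88559023]
pocket 0.8 [203.7 346.7] [0.6763 0.1523]
button_hinge 0.94 [200.4 312.4] [0.6329 0.1571]
button_peg 0.64 [246.5 325.3] [0.641  0.2015]
insert_two 0.92 [406.8 133.8] [0.4775 0.3539]
sample_one 0.69 [212.9 244.7] [0.5831 0.1599]
mark0 0.84 [123.2 352. ] [0.6882 0.0643]
```

View pics/w2.png

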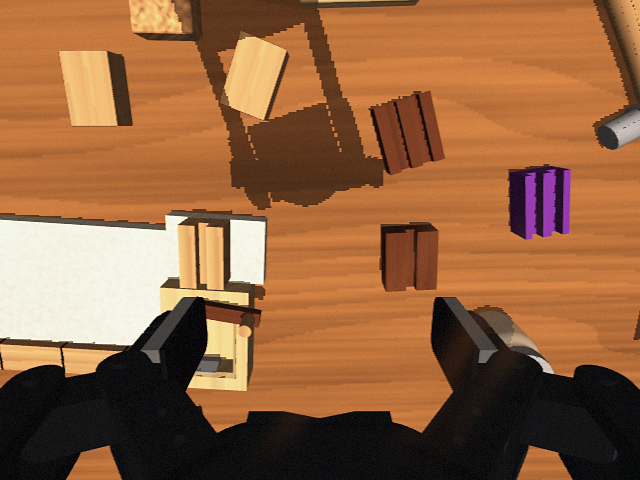

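Run:
```python
from h import *
im=cv2.imread('pics/w2.png')[:,:,::-1]
a=cv2.resize(im[80:300,360:460],(360,792//1),interpolation=cv2.INTER_CUBIC)
b=cv2.resize(im[200:400,150:280],(520,800),interpolation=cv2.INTER_CUBIC)
save('c2',np.hstack([cv2.resize(im[210:300,370:450],(400,450)),cv2.resize(im[85:175,365:445],(400,450))]))
save('c3',cv2.resize(im[200:395,0:270],(800,578),interpolation=cv2.INTER_CUBIC))
```

```text
(no output)
```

View pics/c2.png

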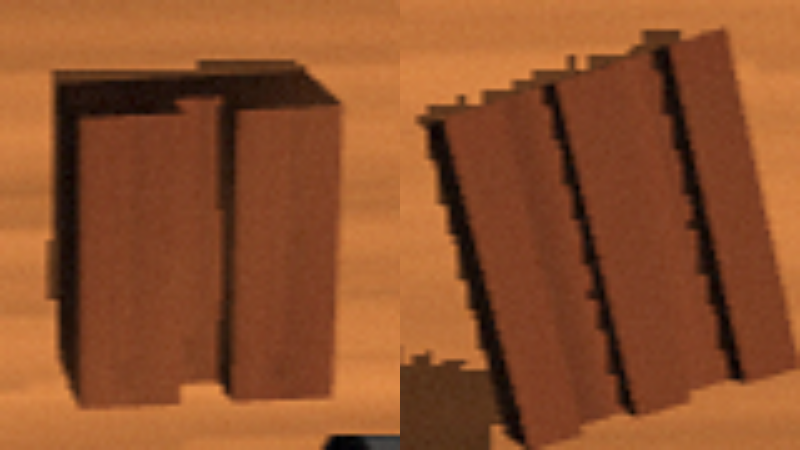

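View pics/c3.png

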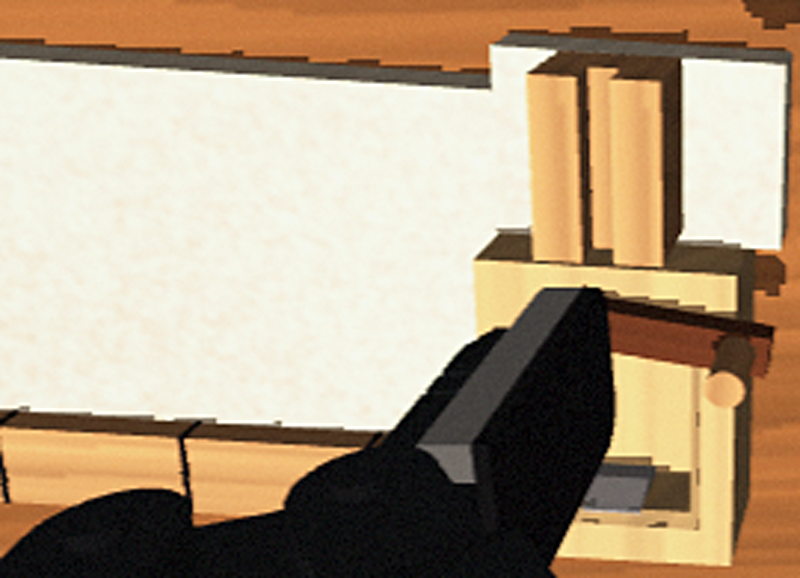

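```bash
cat >> h.py <<'E'
from scipy.optimize import least_squares
def fit(obs,x0):
    # obs: list of (ci, pixel, local xyz) ; pose x,y,yaw
    def f(p):
        c,s=np.cos(p[2]),np.sin(p[2]); r=[]
        for ci,px,l in obs: r+=list(proj(ci,[p[0]+c*l[0]-s*l[1],p[1]+s*l[0]+c*l[1],l[2]])-px)
        return r
    o=least_squares(f,x0,loss='soft_l1'); return o.x,np.round(np.reshape(f(o.x),(-1,2)),1)
def toW(p,l):
    c,s=np.cos(p[2]),np.sin(p[2]); return np.array([p[0]+c*l[0]-s*l[1],p[1]+s*l[0]+c*l[1]])
def box(a,b,h): return [(-a/2,-b/2,h),(-a/2,b/2,h),(a/2,-b/2,h),(a/2,b/2,h)]
E
python3 - <<'E'
from h import *
ct=camera_info('top');cw=camera_info('wrist')
T=lambda u,v:(230+u/4,125+v/4); W=lambda u,v:(u/2.963,200+v/2.963)
wo=[(cw,W(476,260),(-.03,.125,.04)),(cw,W(733,565),(.08,.209,.04)),(cw,W(738,277),(-.03,.209,.04)),(cw,W(186,439),(.05,.016,.028))]
to=[(ct,T(300,97),(.05,.08,.028)),(ct,T(402,103),(.05,.016,.028)),(ct,T(504,109),(.05,-.048,.028)),(ct,T(606,117),(.05,-.112,.028)),(ct,T(711,122),(.05,-.176,.028)),(ct,T(768,328),(-.08,-.22,.018))]
for o in (wo,to,wo+to): print(*fit(o,[.63,-.01,-.03]))
i1=[(385.6,233.6),(438,230.8),(386,291.4),(436,289.6)];i2=[(373,109.4),(430.4,91),(390.4,175),(444.4,158.4)]
for i,x in((i1,[.6,.35,0]),(i2,[.47,.35,.3])): print(*fit([(cw,p,l) for p,l in zip(i,box(.06,.05,.026))],x))
E
```

```text
[ 0.63254569 -0.0089708  -0.08669877] [[-0.2  0.1]
 [ 0.2  0.3]
 [ 0.2 -0.3]
 [-0.2 -0.1]]
[ 0.62563153 -0.01273914 -0.09179921] [[-0.3 -0. ]
 [-0.2 -0. ]
 [-0.1 -0. ]
 [ 0.2 -0.5]
 [-0.2 -0.3]
 [ 0.6  1.5]]
[ 0.62959831 -0.00925022 -0.10187602] [[-0.3 -0.9]
 [-1.5  0.4]
 [ 0.1 -0. ]
 [-1.8 -2.4]
 [-1.5 -1.8]
 [-1.5 -1.6]
 [-1.3 -1.3]
 [-1.1 -1.6]
 [-1.5 -1.1]
 [-1.3  0.8]]
[0.59762874 0.35797429 0.03040786] [[-0.2 -0.1]
 [ 0.4  0.1]
 [-0.4  0.3]
 [ 0.3 -0.3]]
[0.47799224 0.35090599 0.28011352] [[ 0.3 -0.5]
 [-0.5 -0.3]
 [ 0.   0.4]
 [ 0.2  0.4]]
```

{"api": "play_rows", "payload": {"rows": [{"x": 5,"y": 7,"z": -4,"grip": 8.5,"roll": 0.054},{"x": 6,"y": 8.9,"z": -8,"grip": 8.5,"roll": 0.054},{"x": 6,"y": 8.9,"z": -8,"grip": 8.5,"roll": 0.054},{"x": 6,"y": 8.9,"z": -12,"grip": 8.5,"roll": 0.054},{"x": 6,"y": 8.9,"z": -12,"grip": 8.5,"roll": 0.054},{"x": 6,"y": 8.9,"z": -12,"grip": 8.5,"roll": 0.054}]}}

```text
t: 3.75
tcp_pos: [0.5968, 0.3589, 0.1278]
tool_rot: [-0.016, 1.0, -0.001, -0.001]
force: [0.1, 0.2, 0.6]
finger_gap: 0.994
```

Run:
```python
from h import *
s=manip.sense();print(s['t'],s['tcp_pos'],s['tool_rot'],s['force'])
save('w3',snapshot('wrist'));ci=camera_info('wrist')
print(proj(ci,list(toW((.5976,.358,.03),(0,0)))+[.026]))
for l in box(.06,.05,.026): print(proj(ci,list(toW((.5976,.358,.03),l))+[.026]))
```

```text
3.75 [0.59675965 0.35892182 0.12779732] [-1.63238812e-02  9.99865872e-01 -5.14534903e-04 -1.22612508e-03] [0.10165887 0.22813655 0.58521816]
[317.38392388 239.38377139]
[276.09621734 191.75506757]
[358.84146549 191.99162862]
[278.71401543 283.58923442]
[355.88619562 283.79925123]
```

View pics/w3.png

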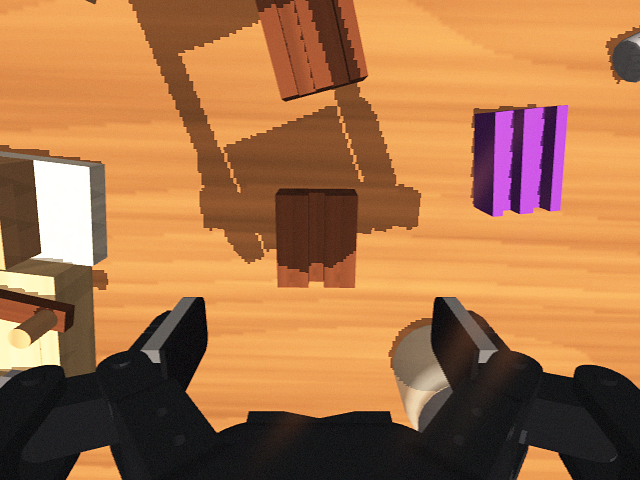

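{"api": "play_rows", "payload": {"grip_force": 50, "rows": [{"x": 0.1,"y": -0.1,"z": -5,"grip": 8.5,"roll": 0},{"x": 0.1,"y": -0.1,"z": -8,"grip": 8.5,"roll": 0},{"x": 0.1,"y": -0.1,"z": -9.8,"grip": 8.5,"roll": 0},{"x": 0.1,"y": -0.1,"z": -9.8,"grip": 8.5,"roll": 0},{"x": 0.1,"y": -0.1,"z": -9.8,"grip": 4,"roll": 0},{"x": 0.1,"y": -0.1,"z": -9.8,"grip": 4,"roll": 0},{"x": 0.1,"y": -0.1,"z": -9.8,"grip": 4,"roll": 0},{"x": 0.1,"y": -0.1,"z": -9.8,"grip": 4,"roll": 0},{"x": 0.1,"y": -0.1,"z": -9.8,"grip": 4,"roll": 0}]}}

```text
t: 4.7
tcp_pos: [0.6009, 0.359, 0.0346]
tool_rot: [-0.016, 1.0, 0.001, 0.003]
force: [0.1, -1.3, 5.8]
finger_gap: 0.564
```

{"api": "play_rows", "payload": {"rows": [{"x": 0,"y": 0,"z": 0,"grip": 4,"roll": 0},{"x": 0,"y": 0,"z": 3,"grip": 4,"roll": 0},{"x": 0,"y": 0,"z": 7,"grip": 4,"roll": 0},{"x": 0,"y": 0,"z": 10,"grip": 4,"roll": 0},{"x": 0,"y": 0,"z": 12,"grip": 4,"roll": 0},{"x": 0,"y": -5,"z": 12,"grip": 4,"roll": 0},{"x": 0,"y": -10,"z": 12,"grip": 4,"roll": -0.05},{"x": -1,"y": -12,"z": 12,"grip": 4,"roll": -0.117},{"x": -1,"y": -12,"z": 12,"grip": 4,"roll": -0.117},{"x": -1,"y": -12,"z": 12,"grip": 4,"roll": -0.117}]}}

```text
t: 5.7
tcp_pos: [0.5912, 0.239, 0.155]
tool_rot: [0.042, 0.999, 0.001, 0.004]
force: [0.9, 0.8, -0.9]
finger_gap: 0.566
```

Run:
```python
from h import *
s=manip.sense();print(s['t'],s['tcp_pos'],s['tool_rot'],s['force'],s['finger_gap'])
save('w4',snapshot('wrist'));ci=camera_info('wrist')
for l,z in {'pocket':.04,'button_hinge':.0515,'button_peg':.0625,'mark0':.028}.items():
    for d in landmark_of(l,'wrist')[:2]: print(l,round(d['score'],2),np.round(d['point'],1),np.round(unproj(ci,d['point'],z)[:2],4))
J=(.6325,-.009,-.087)
for l in [(.03,.167,.04),(-.014,.167,.0515)]+[(x,y,.04) for x in(-.03,.08) for y in(.125,.209)]: print(l,toW(J,l).round(4),proj(ci,list(toW(J,l))+[l[2]]).round(0))
```

```text
5.7 [0.59120585 0.23895179 0.15504722] [0.0424558  0.99909129 0.00131156 0.00351974] [ 0.85477062  0.83193409 -0.8564206 ] 0.5664220938732163
button_hinge 0.91 [196.9 306.4] [0.631  0.1558]
mark0 0.85 [103.  370.5] [0.6899 0.0655]
mark0 0.55 [47.6  6.7] [0.444  0.0934]
(0.03, 0.167, 0.04) [0.6769 0.1548] [211. 356.]
(-0.014, 0.167, 0.0515) [0.6331 0.1586] [202. 309.]
(-0.03, 0.125, 0.04) [0.6135 0.1181] [143. 279.]
(-0.03, 0.209, 0.04) [0.6208 0.2018] [267. 280.]
(0.08, 0.125, 0.04) [0.7231 0.1086] [161. 414.]
(0.08, 0.209, 0.04) [0.7304 0.1923] [272. 414.]
```

View pics/w4.png

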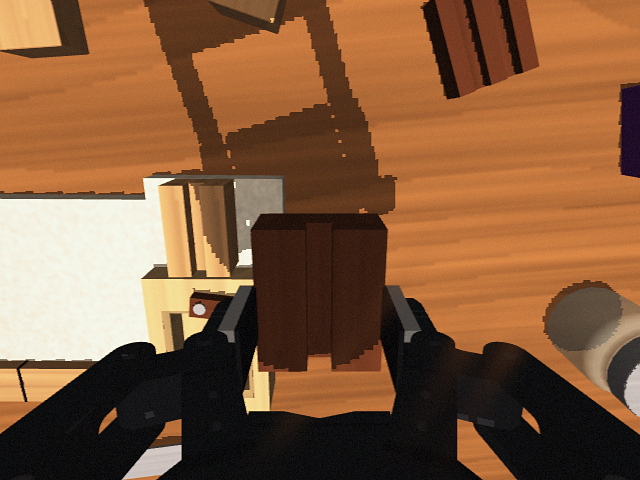

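Run:
```python
from h import *
ci=camera_info('wrist');z=manip.sense()['tcp_pos'][2]-.0086
print(*fit([(ci,p,l) for p,l in zip([(252,230),(386,229),(259,371),(381,371)],box(.06,.05,z))],[.59,.24,-.09]))
```

```text
[ 0.58801735  0.24068156 -0.07727529] [[-1.6 -0.2]
 [ 2.2  0.1]
 [-0.4  0.5]
 [ 0.3 -0.1]]
```

{"api": "play_rows", "payload": {"rows": [{"x": 4,"y": -4,"z": 0,"grip": 4,"roll": -0.01},{"x": 8.7,"y": -8.6,"z": 0,"grip": 4,"roll": -0.01},{"x": 8.7,"y": -8.6,"z": 0,"grip": 4,"roll": -0.01},{"x": 8.7,"y": -8.6,"z": -4,"grip": 4,"roll": -0.01},{"x": 8.7,"y": -8.6,"z": -6.5,"grip": 4,"roll": -0.01},{"x": 8.7,"y": -8.6,"z": -7.2,"grip": 4,"roll": -0.01},{"x": 8.7,"y": -8.6,"z": -7.2,"grip": 4,"roll": -0.01},{"x": 8.7,"y": -8.6,"z": -7.2,"grip": 4,"roll": -0.01}]}}

```text
t: 6.75
tcp_pos: [0.679, 0.155, 0.0837]
tool_rot: [0.046, 0.999, 0.001, 0.005]
force: [-0.8, 0.2, 0.0]
finger_gap: 0.562
```

Run:
```python
from h import *
s=manip.sense();print(s['t'],s['tcp_pos'],s['tool_rot'],s['force'],s['finger_gap'])
save('w5',snapshot('wrist'));im=snapshot('scene');save('s5',cv2.resize(im[210:350,330:490],(800,700))[:600])
```

```text
6.75 [0.67902939 0.15500074 0.08367463] [0.04581665 0.99893884 0.00116608 0.00454563] [-0.75019726  0.22080299  0.00335217] 0.5619370291470054
```

View pics/w5.png

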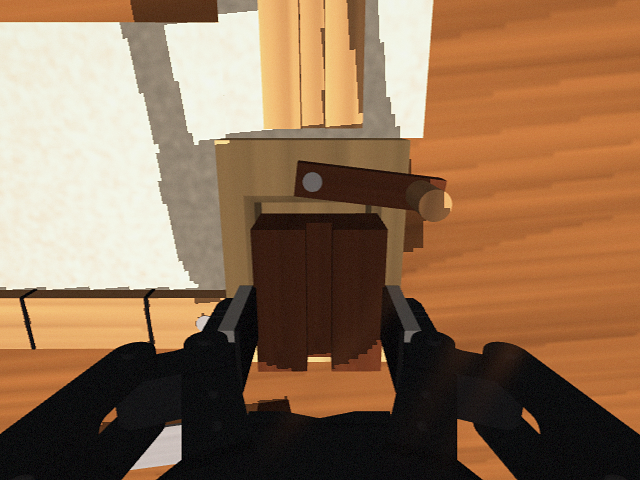

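View pics/s5.png

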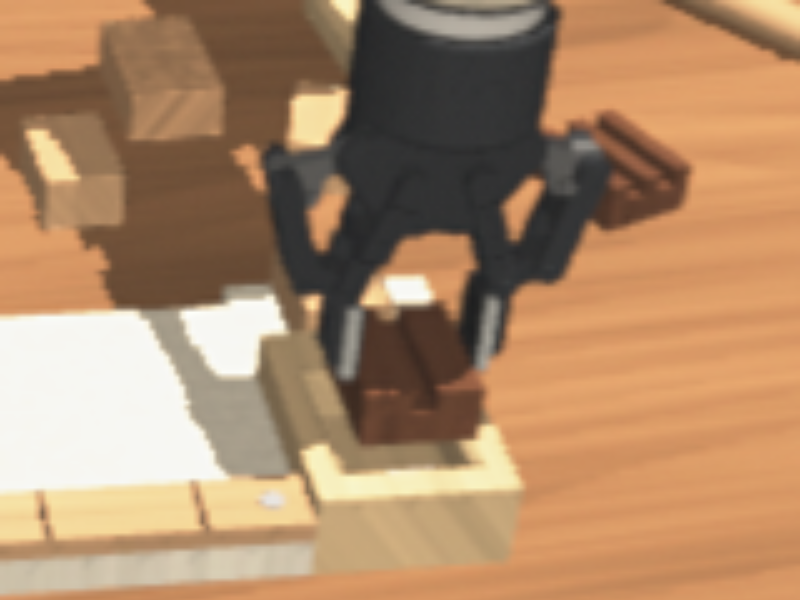

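Run:
```python
from h import *
ci=camera_info('wrist');z=manip.sense()['tcp_pos'][2]-.0086
J,r=fit([(ci,(216,141),(-.03,.125,.04)),(ci,(409,139),(-.03,.209,.04)),(ci,(150,292),(.05,.08,.028)),(ci,(27,292),(.05,.016,.028)),(ci,(312,182),(-.014,.167,.0515))],[.63,-.01,-.09]);print(J,r.tolist())
I,r=fit([(ci,p,l) for p,l in zip([(252,230),(387,230),(258,371),(382,371)],box(.06,.05,z))],[.68,.155,-.09]);print(I,r.tolist(),toW(J,(.029,.167)))
```

```text
[ 0.63192486 -0.01075728 -0.08638577] [[-0.2, -0.8], [2.0, 0.2], [-2.2, 5.7], [-2.3, 6.4], [1.4, -1.1]]
[ 0.67647193  0.15538232 -0.0905677 ] [[-1.0, -0.1], [1.7, -0.3], [0.6, 0.4], [-0.9, 0.1]] [0.67522521 0.15311791]
```

{"api": "play_rows", "payload": {"rows": [{"x": -0.1,"y": -0.2,"z": -0.5,"grip": 4,"roll": 0},{"x": -0.1,"y": -0.2,"z": -1,"grip": 4,"roll": 0},{"x": -0.1,"y": -0.2,"z": -1.5,"grip": 4,"roll": 0},{"x": -0.1,"y": -0.2,"z": -2,"grip": 4,"roll": 0},{"x": -0.1,"y": -0.2,"z": -2.2,"grip": 4,"roll": 0},{"x": -0.1,"y": -0.2,"z": -2.2,"grip": 4,"roll": 0}]}}

```text
t: 7.45
tcp_pos: [0.6774, 0.1529, 0.0616]
tool_rot: [0.046, 0.999, 0.001, 0.004]
force: [-2.1, -0.1, -0.2]
finger_gap: 0.564
```

Run:
```python
from h import *
s=manip.sense();print(s['t'],s['tcp_pos'],s['tool_rot'],s['force'],s['ft_torque'],s['finger_gap'])
save('w6',snapshot('wrist'));im=snapshot('scene');save('s6',cv2.resize(im[230:340,360:480],(640,587)))
```

```text
7.45 [0.67738627 0.15285461 0.06164132] [0.04592345 0.99893657 0.00114711 0.00393065] [-2.05757344 -0.12604967 -0.15196899] [-0.01460842  0.29433176 -0.06242213] 0.5644793323280807
```

View pics/s6.png

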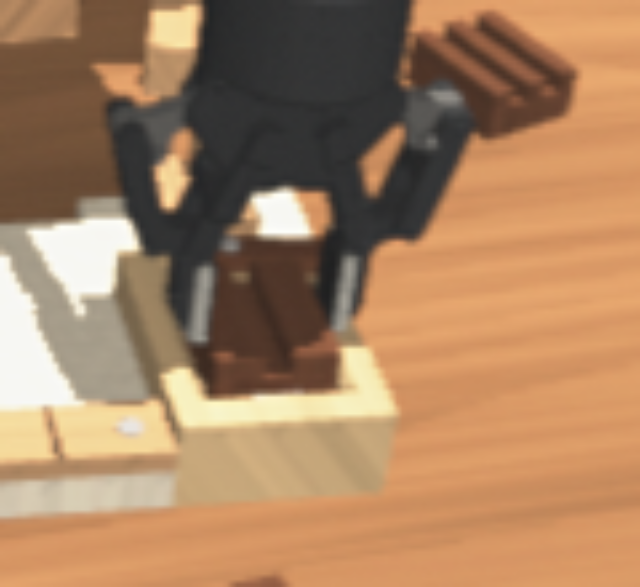

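{"api": "play_rows", "payload": {"rows": [{"x": 0,"y": 0,"z": 0,"grip": 7,"roll": 0},{"x": 0,"y": 0,"z": 0,"grip": 7,"roll": 0},{"x": 0,"y": 0,"z": 1,"grip": 7,"roll": 0},{"x": 0,"y": 0,"z": 4,"grip": 7,"roll": 0},{"x": 0,"y": 0,"z": 6,"grip": 7,"roll": 0},{"x": 0,"y": 0,"z": 6,"grip": 2.2,"roll": 0},{"x": 0,"y": 0,"z": 6,"grip": 2.2,"roll": 0},{"x": 0,"y": 0,"z": 6,"grip": 2.2,"roll": 0},{"x": 0,"y": 0,"z": 6,"grip": 2.2,"roll": 0}]}}

```text
t: 8.45
tcp_pos: [0.6768, 0.1528, 0.1206]
tool_rot: [0.046, 0.999, 0.001, 0.003]
force: [-0.3, -0.1, 1.2]
finger_gap: 0.257
```

Run:
```python
from h import *
s=manip.sense();print(s['t'],s['tcp_pos'],s['tool_rot'],s['force'],s['ft_torque'],s['finger_gap'])
save('w7',snapshot('wrist'));im=snapshot('scene');save('s7',cv2.resize(im[230:340,360:480],(640,587)))
```

```text
8.45 [0.67675413 0.15278721 0.12062321] [0.04594486 0.99893888 0.00103015 0.00301921] [-0.27791104 -0.06452499  1.19598192] [-0.02920221  0.03210145 -0.02955276] 0.2570092228209715
```

View pics/w7.png

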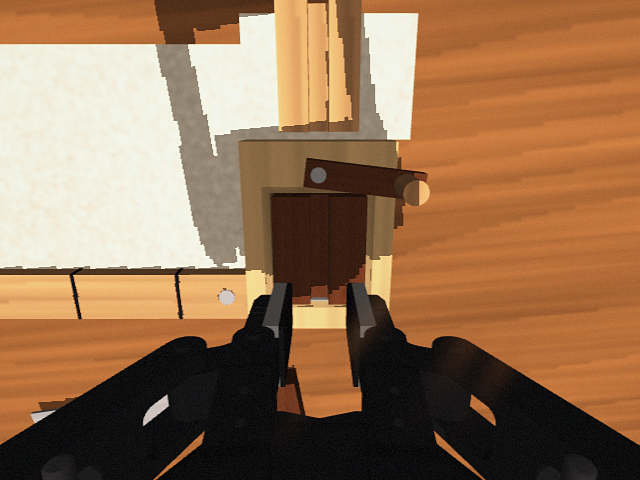

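View pics/s7.png

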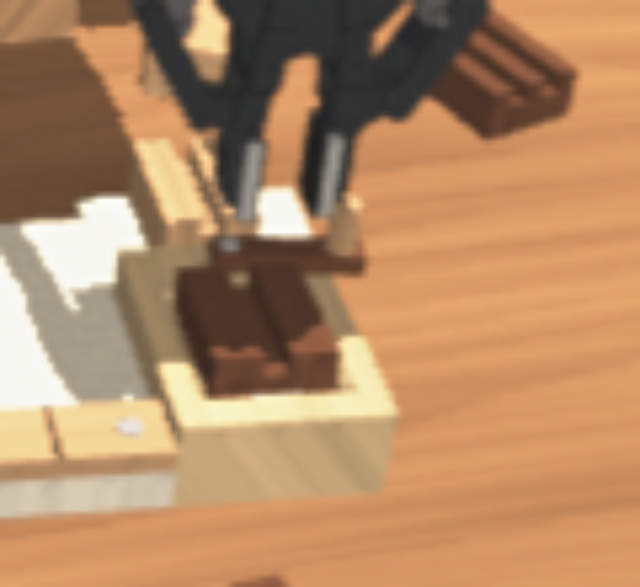

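{"api": "play_rows", "payload": {"rows": [{"x": 0,"y": 0,"z": -3,"grip": 2.2,"roll": 0},{"x": 0,"y": 0,"z": -5,"grip": 2.2,"roll": 0},{"x": 0,"y": 0,"z": -5.5,"grip": 2.2,"roll": 0},{"x": 0,"y": 0,"z": -5.8,"grip": 2.2,"roll": 0},{"x": 0,"y": 0,"z": -6.1,"grip": 2.2,"roll": 0},{"x": 0,"y": 0,"z": -6.3,"grip": 2.2,"roll": 0},{"x": 0,"y": 0,"z": -6.3,"grip": 2.2,"roll": 0}]}}

```text
t: 9.25
tcp_pos: [0.6776, 0.1529, 0.0584]
tool_rot: [0.046, 0.999, 0.001, 0.004]
force: [0.4, -0.3, 0.5]
finger_gap: 0.258
```

{"api": "play_rows", "payload": {"rows": [{"x": 0,"y": 0,"z": -0.2,"grip": 2.2,"roll": 0},{"x": 0,"y": 0,"z": -0.4,"grip": 2.2,"roll": 0},{"x": 0,"y": 0,"z": -0.5,"grip": 2.2,"roll": 0},{"x": 0,"y": 0,"z": -0.5,"grip": 2.2,"roll": 0}]}}

```text
t: 9.65
tcp_pos: [0.6781, 0.153, 0.0572]
tool_rot: [0.046, 0.999, 0.001, 0.005]
force: [-5.1, -0.5, 14.3]
finger_gap: 0.258
```

Run:
```python
from h import *
s=manip.sense();print(s['t'],s['tcp_pos'],s['tool_rot'],s['force'],s['ft_torque'],s['finger_gap'])
im=snapshot('scene');save('s8',cv2.resize(im[230:340,360:480],(640,587)))
```

```text
9.65 [0.67808603 0.15295669 0.05715001] [0.0458219  0.99893722 0.00111377 0.00485188] [-5.08288204 -0.5467316  14.32200891] [-0.18395186  0.85196194 -0.01639765] 0.2582498748458722
```

View pics/s8.png

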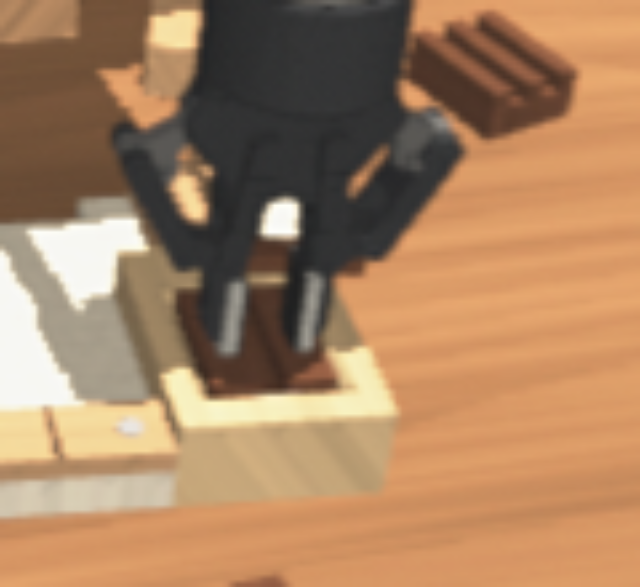

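{"api": "play_rows", "payload": {"rows": [{"x": 0,"y": 0,"z": -0.6,"grip": 2.2,"roll": 0},{"x": 0,"y": 0,"z": -0.8,"grip": 2.2,"roll": 0},{"x": 0,"y": 0,"z": -0.8,"grip": 2.2,"roll": 0}]}}

```text
t: 10.0
tcp_pos: [0.6781, 0.153, 0.057]
tool_rot: [0.045, 0.999, 0.001, 0.005]
force: [-11.9, -1.3, 34.3]
finger_gap: 0.253
```

{"api": "play_rows", "payload": {"rows": [{"x": 0,"y": 0,"z": 1,"grip": 2.2,"roll": 0},{"x": -2,"y": 1,"z": 5,"grip": 3.5,"roll": 0},{"x": -5,"y": 3,"z": 8,"grip": 3.5,"roll": 0},{"x": -5,"y": 3,"z": 8,"grip": 3.5,"roll": 0},{"x": -5,"y": 3,"z": 8,"grip": 3.5,"roll": 0}]}}

```text
t: 10.5
tcp_pos: [0.6285, 0.1836, 0.1382]
tool_rot: [0.045, 0.999, 0.001, 0.007]
force: [1.0, -1.2, -0.4]
finger_gap: 0.407
```

Run:
```python
from h import *
s=manip.sense();print(s['t'],s['tcp_pos'],s['tool_rot'],s['force'],s['finger_gap'])
save('w9',snapshot('wrist'));ci=camera_info('wrist')
im=snapshot('scene');save('s9',cv2.resize(im[230:340,360:480],(640,587)))
J=(.632,-.0105,-.087)
for a in np.arange(-.1,.5,.1): X=list(toW(J,(-.014+.045*np.sin(a),.167+.045*np.cos(a))))+[.0735];print(round(a,1),np.round(X,4),proj(ci,X))
print(proj(ci,list(toW(J,(-.014,.167)))+[.0515]))
```

```text
10.5 [0.6285126  0.18355254 0.13824559] [4.47439193e-02 9.98975437e-01 8.86844643e-04 6.72834503e-03] [ 0.95543263 -1.22674109 -0.40651053] 0.4067311441891566
-0.1 [0.632  0.2021 0.0735] [355.73398141 264.06528019]
0.0 [0.6365 0.2019 0.0735] [355.94632304 271.99250173]
0.1 [0.6409 0.2013 0.0735] [355.312914   279.82163938]
0.2 [0.6453 0.2002 0.0735] [353.85591978 287.47781459]
0.3 [0.6495 0.1988 0.0735] [351.6046396  294.89061515]
0.4 [0.6536 0.1969 0.0735] [348.59468203 301.99448186]
[275.47996849 257.85382346]
```

View pics/w9.png

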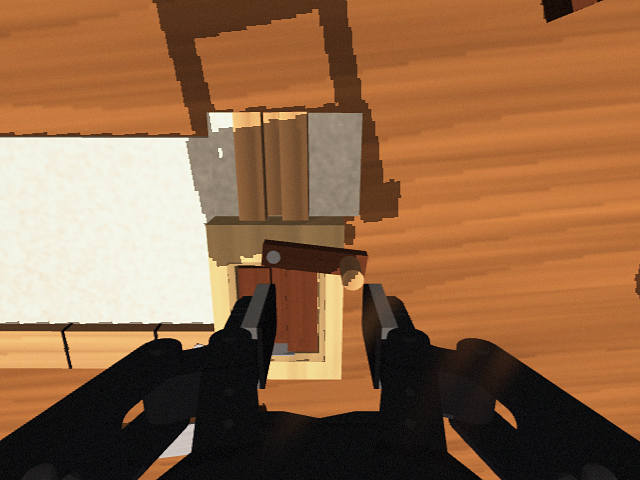

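View pics/s9.png

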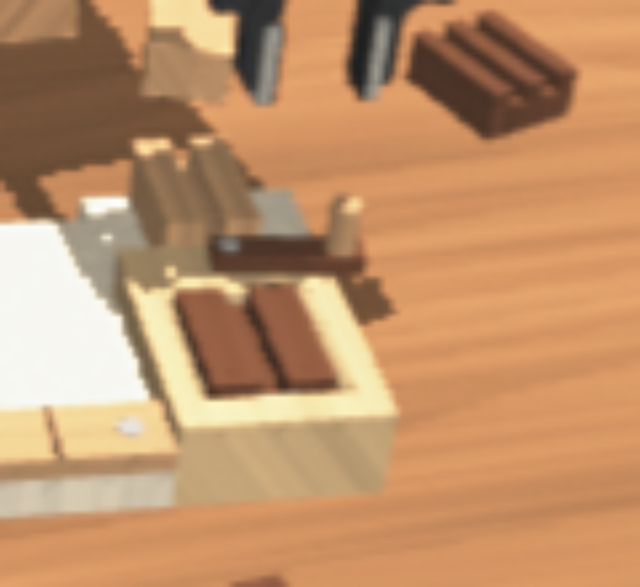

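{"api": "play_rows", "payload": {"grip_force": 25, "rows": [{"x": 1.25,"y": 1.7,"z": -2,"grip": 3.5,"roll": 0},{"x": 1.25,"y": 1.7,"z": -4.5,"grip": 3.5,"roll": 0},{"x": 1.25,"y": 1.7,"z": -6.4,"grip": 3.5,"roll": 0},{"x": 1.25,"y": 1.7,"z": -6.4,"grip": 3.5,"roll": 0},{"x": 1.25,"y": 1.7,"z": -6.4,"grip": 1,"roll": 0},{"x": 1.25,"y": 1.7,"z": -6.4,"grip": 1,"roll": 0},{"x": 1.25,"y": 1.7,"z": -6.4,"grip": 1,"roll": 0},{"x": 1.25,"y": 1.7,"z": -6.4,"grip": 1,"roll": 0}]}}

```text
t: 11.4
tcp_pos: [0.6412, 0.2004, 0.0714]
tool_rot: [0.046, 0.999, 0.001, 0.005]
force: [2.4, 3.9, -5.4]
finger_gap: 0.125
```

{"api": "play_rows", "payload": {"rows": [{"x": 0.4,"y": -0.11,"z": 0,"grip": 1,"roll": 0},{"x": 0.83,"y": -0.26,"z": 0,"grip": 1,"roll": 0},{"x": 1.24,"y": -0.46,"z": 0,"grip": 1,"roll": 0},{"x": 1.62,"y": -0.69,"z": 0,"grip": 1,"roll": 0},{"x": 1.97,"y": -0.97,"z": 0,"grip": 1,"roll": 0},{"x": 2.3,"y": -1.27,"z": 0,"grip": 1,"roll": 0},{"x": 2.6,"y": -1.6,"z": 0,"grip": 1,"roll": 0},{"x": 2.86,"y": -1.97,"z": 0,"grip": 1,"roll": 0},{"x": 3.08,"y": -2.36,"z": 0,"grip": 1,"roll": 0},{"x": 3.27,"y": -2.77,"z": 0,"grip": 1,"roll": 0},{"x": 3.41,"y": -3.2,"z": 0,"grip": 1,"roll": 0},{"x": 3.51,"y": -3.64,"z": 0,"grip": 1,"roll": 0},{"x": 3.56,"y": -4.1,"z": 0,"grip": 1,"roll": 0},{"x": 3.57,"y": -4.54,"z": 0,"grip": 1,"roll": 0},{"x": 3.55,"y": -4.84,"z": 0,"grip": 1,"roll": 0},{"x": 3.55,"y": -4.9,"z": 0,"grip": 1,"roll": 0}]}}

```text
t: 13.0
tcp_pos: [0.6817, 0.1508, 0.0722]
tool_rot: [0.047, 0.999, 0.002, 0.011]
force: [8.2, 4.4, -7.1]
finger_gap: 0.126
```

Run:
```python
from h import *
s=manip.sense();print(s['t'],s['tcp_pos'],s['tool_rot'],s['force'],s['finger_gap'])
save('w10',snapshot('wrist'))
im=snapshot('scene');save('s10',cv2.resize(im[230:340,360:480],(640,587)))
```

```text
13.0 [0.68174246 0.15075769 0.0721592 ] [0.04666623 0.99884808 0.0020686  0.01097673] [ 8.23966219  4.39052455 -7.13955633] 0.1262519042401753
```

View pics/w10.png

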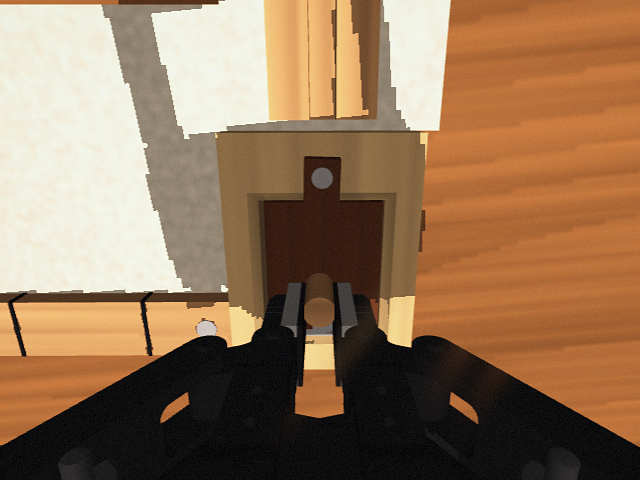

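{"api": "play_rows", "payload": {"rows": [{"x": 0,"y": 0,"z": 0,"grip": 3.5,"roll": 0},{"x": 0,"y": 0,"z": 0,"grip": 3.5,"roll": 0},{"x": 0,"y": 0,"z": 3,"grip": 4,"roll": 0},{"x": 0,"y": 0,"z": 7,"grip": 8.5,"roll": 0},{"x": -3,"y": 3,"z": 10,"grip": 8.5,"roll": 0},{"x": -5,"y": 3,"z": 10,"grip": 8.5,"roll": 0},{"x": -5,"y": 3,"z": 10,"grip": 8.5,"roll": 0}]}}

```text
t: 13.8
tcp_pos: [0.6289, 0.1813, 0.1738]
tool_rot: [0.045, 0.999, 0.001, 0.01]
force: [-0.6, 0.1, 0.3]
finger_gap: 0.995
```

Run:
```python
from h import *
s=manip.sense();print(s['t'],s['tcp_pos'],s['tool_rot'],s['force'],s['finger_gap'])
save('w11',snapshot('wrist')); ci=camera_info('wrist')
for l,z in {'button_hinge':.0515,'button_peg':.0625}.items():
    for d in landmark_of(l,'wrist')[:2]: print(l,round(d['score'],2),np.round(d['point'],1),np.round(unproj(ci,d['point'],z)[:2],4))
```

```text
13.8 [0.62888659 0.18133003 0.17382199] [0.04547335 0.99891224 0.0014771  0.01021404] [-0.6460788   0.07555624  0.27369747] 0.9950345254712368
button_hinge 0.82 [282.1 238.8] [0.6354 0.1556]
button_peg 0.92 [278.1 304.6] [0.6785 0.1487]
```

View pics/w11.png

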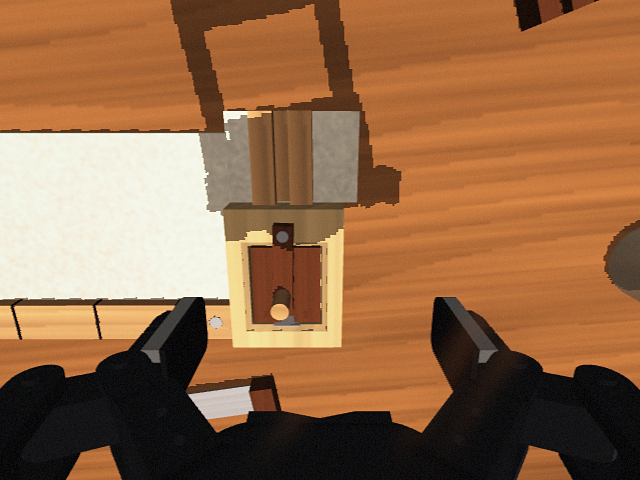

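{"api": "play_rows", "payload": {"rows": [{"x": -5,"y": 5,"z": 0,"grip": 8.5,"roll": 0.12},{"x": -10,"y": 11,"z": 0,"grip": 8.5,"roll": 0.25},{"x": -15,"y": 17,"z": -3,"grip": 8.5,"roll": 0.37},{"x": -15,"y": 17,"z": -4,"grip": 8.5,"roll": 0.37},{"x": -15,"y": 17,"z": -4,"grip": 8.5,"roll": 0.37},{"x": -15,"y": 17,"z": -4,"grip": 8.5,"roll": 0.37},{"x": -15,"y": 17,"z": -4,"grip": 8.5,"roll": 0.37},{"x": -15,"y": 17,"z": -4,"grip": 8.5,"roll": 0.37}]}}

```text
t: 14.75
tcp_pos: [0.4843, 0.3495, 0.1321]
tool_rot: [-0.137, 0.99, 0.004, 0.012]
force: [-0.1, -0.5, 1.2]
finger_gap: 0.993
```

Run:
```python
from h import *
s=manip.sense();print(s['t'],s['tcp_pos'],s['tool_rot'],s['force'],s['finger_gap'])
save('w12',snapshot('wrist'));ci=camera_info('wrist')
for l in box(.06,.05,.026): print(proj(ci,list(toW((.478,.351,.28),l))+[.026]))
```

```text
14.75 [0.48433695 0.34952936 0.13208688] [-0.13716595  0.99047394  0.00366724  0.01155126] [-0.07972232 -0.48107951  1.22623848] 0.9925878470866896
[282.65626672 179.24842477]
[365.54974878 178.80536624]
[285.71360301 271.30018815]
[362.61131486 270.84777205]
```

View pics/w12.png

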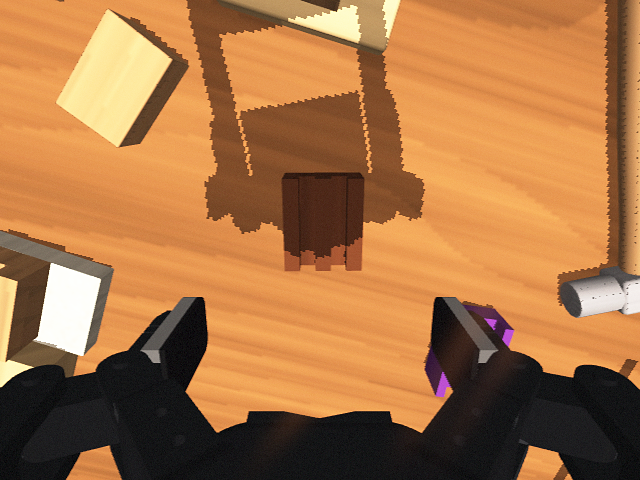

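{"api": "play_rows", "payload": {"grip_force": 50, "rows": [{"x": -0.6,"y": 0.15,"z": -4,"grip": 8.5,"roll": 0},{"x": -0.6,"y": 0.15,"z": -8,"grip": 8.5,"roll": 0},{"x": -0.6,"y": 0.15,"z": -10.3,"grip": 8.5,"roll": 0},{"x": -0.6,"y": 0.15,"z": -10.3,"grip": 8.5,"roll": 0},{"x": -0.6,"y": 0.15,"z": -10.3,"grip": 4,"roll": 0},{"x": -0.6,"y": 0.15,"z": -10.3,"grip": 4,"roll": 0},{"x": -0.6,"y": 0.15,"z": -10.3,"grip": 4,"roll": 0},{"x": -0.6,"y": 0.15,"z": -10.3,"grip": 4,"roll": 0},{"x": -0.6,"y": 0.15,"z": -6,"grip": 4,"roll": 0},{"x": -0.6,"y": 0.15,"z": -2,"grip": 4,"roll": 0},{"x": -0.6,"y": 0.15,"z": 3,"grip": 4,"roll": 0},{"x": -0.6,"y": 0.15,"z": 8,"grip": 4,"roll": 0},{"x": -0.6,"y": 0.15,"z": 8,"grip": 4,"roll": 0}]}}

```text
t: 16.1
tcp_pos: [0.4826, 0.3532, 0.2208]
tool_rot: [-0.137, 0.99, 0.006, 0.02]
force: [0.7, 0.3, -0.8]
finger_gap: 0.569
```

Run:
```python
from h import *
for i in range(5):
    snapshot('wrist');s=manip.sense();print(s['t'],s['tcp_pos'],s['tool_rot'])
```

```text
16.15 [0.48056074 0.35208929 0.2172849 ] [-0.13704063  0.9904112   0.00535721  0.01663812]
16.2 [0.47875762 0.35116397 0.21447602] [-0.13699197  0.99046935  0.00437771  0.01358304]
16.25 [0.47767281 0.35058266 0.21257054] [-0.13696015  0.99050227  0.00372052  0.01154665]
16.3 [0.47715524 0.35027702 0.21137493] [-0.13692628  0.99052141  0.00333441  0.01036365]
16.35 [0.47701358 0.35019133 0.21068315] [-0.13691906  0.99052894  0.00314966  0.00978132]
```

{"api": "play_rows", "payload": {"rows": [{"x": 2,"y": -5,"z": 2,"grip": 4,"roll": -0.1},{"x": 4,"y": -10,"z": 2,"grip": 4,"roll": -0.2},{"x": 6,"y": -15,"z": 2,"grip": 4,"roll": -0.3},{"x": 8,"y": -20,"z": 2,"grip": 4,"roll": -0.3},{"x": 9,"y": -25,"z": 2,"grip": 4,"roll": -0.3},{"x": 10,"y": -30,"z": 2,"grip": 4,"roll": -0.3},{"x": 11,"y": -35,"z": 2,"grip": 4,"roll": -0.3},{"x": 12,"y": -40,"z": 2,"grip": 4,"roll": -0.3},{"x": 13,"y": -45,"z": 2,"grip": 4,"roll": -0.3},{"x": 13,"y": -50,"z": 2,"grip": 4,"roll": -0.3},{"x": 13,"y": -55,"z": 2,"grip": 4,"roll": -0.3},{"x": 13,"y": -60,"z": 2,"grip": 4,"roll": -0.3},{"x": 13,"y": -65,"z": 2,"grip": 4,"roll": -0.3},{"x": 13,"y": -69,"z": 2,"grip": 4,"roll": -0.3},{"x": 13,"y": -69,"z": 2,"grip": 4,"roll": -0.3},{"x": 13,"y": -69,"z": 2,"grip": 4,"roll": -0.3},{"x": 13,"y": -69,"z": 2,"grip": 4,"roll": -0.3},{"x": 13,"y": -69,"z": 2,"grip": 4,"roll": -0.3},{"x": 13,"y": -69,"z": 2,"grip": 4,"roll": -0.3}]}}

```text
t: 18.25
tcp_pos: [0.6073, -0.3375, 0.2306]
tool_rot: [0.011, 1.0, 0.002, 0.01]
force: [0.5, -0.4, -0.6]
finger_gap: 0.566
```

Run:
```python
from h import *
save('w13',snapshot('wrist'));ci=camera_info('wrist')
s=manip.sense();print(s['t'],s['tcp_pos'],s['tool_rot'],s['force'],s['finger_gap'])
print([(d['score'],d['point'],unproj(ci,d['point'],0)[:2]) for d in landmark_of('tray','wrist')])
```

```text
18.3 [ 0.60736454 -0.33782245  0.23082228] [0.01155071 0.99988153 0.00191518 0.00999167] [-0.47274846 -0.48120708  0.02425547] 0.5694300695776622
[(0.69, [299.5, 194.0], array([ 0.60478096, -0.35539785]))]
```

View pics/w13.png

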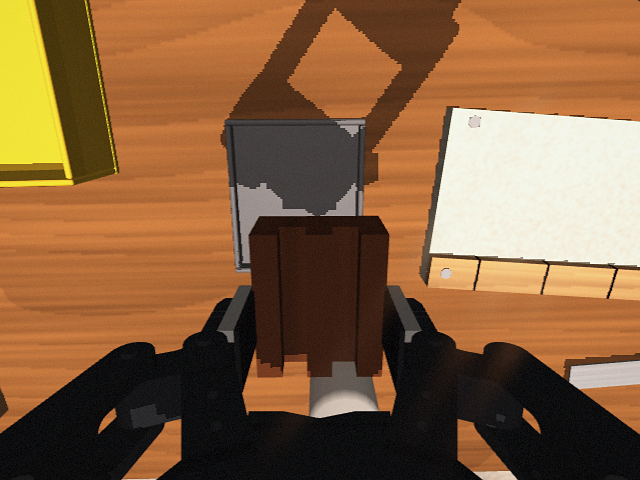

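Run:
```python
from h import *
ci=camera_info('wrist')
P=[unproj(ci,p,.018)[:2].round(4) for p in [(228,122),(364,120),(237,270)]];print(P,(P[1]+P[2])/2, P[1]-P[0],P[2]-P[0])
z=manip.sense()['tcp_pos'][2]-.009
print(*fit([(ci,p,l) for p,l in zip([(250,234),(388,234),(257,377),(382,375)],box(.06,.05,z))],[.6,-.34,-.0]))
```

```text
[array([ 0.5383, -0.4129]), array([ 0.5393, -0.298 ]), array([ 0.6731, -0.4169])] [ 0.6062  -0.35745] [0.001  0.1149] [ 0.1348 -0.004 ]
[ 0.6064398  -0.33817198 -0.0202893 ] [[ 0.4  1. ]
 [-0.4  0.6]
 [ 1.5 -2.6]
 [-1.8 -1.1]]
```

{"api": "play_rows", "payload": {"rows": [{"x": 0,"y": -1.9,"z": -4,"grip": 4,"roll": 0},{"x": 0,"y": -1.9,"z": -8,"grip": 4,"roll": 0},{"x": 0,"y": -1.9,"z": -12,"grip": 4,"roll": 0},{"x": 0,"y": -1.9,"z": -16,"grip": 4,"roll": 0},{"x": 0,"y": -1.9,"z": -18.5,"grip": 4,"roll": 0},{"x": 0,"y": -1.9,"z": -18.8,"grip": 4,"roll": 0},{"x": 0,"y": -1.9,"z": -18.8,"grip": 4,"roll": 0},{"x": 0,"y": -1.9,"z": -18.8,"grip": 4,"roll": 0}]}}

```text
t: 19.15
tcp_pos: [0.6088, -0.3579, 0.0451]
tool_rot: [0.011, 1.0, 0.0, 0.012]
force: [0.5, 0.2, 0.0]
finger_gap: 0.571
```

{"api": "play_rows", "payload": {"rows": [{"x": 0,"y": 0,"z": -0.5,"grip": 4,"roll": 0},{"x": 0,"y": 0,"z": -0.5,"grip": 4,"roll": 0},{"x": 0,"y": 0,"z": -0.5,"grip": 7,"roll": 0},{"x": 0,"y": 0,"z": -0.5,"grip": 7,"roll": 0},{"x": 0,"y": 0,"z": -0.5,"grip": 7,"roll": 0},{"x": 0,"y": 0,"z": 4,"grip": 7,"roll": 0},{"x": -3,"y": 3,"z": 9,"grip": 8.5,"roll": 0},{"x": -6,"y": 8,"z": 13,"grip": 8.5,"roll": 0},{"x": -12,"y": 12,"z": 17,"grip": 8.5,"roll": 0},{"x": -16,"y": 16,"z": 20,"grip": 8.5,"roll": 0},{"x": -19,"y": 20,"z": 20,"grip": 8.5,"roll": 0},{"x": -19,"y": 24,"z": 20,"grip": 8.5,"roll": 0},{"x": -19,"y": 28,"z": 20,"grip": 8.5,"roll": 0},{"x": -19,"y": 32,"z": 20,"grip": 8.5,"roll": 0},{"x": -19,"y": 32,"z": 20,"grip": 8.5,"roll": 0},{"x": -19,"y": 32,"z": 20,"grip": 8.5,"roll": 0},{"x": -19,"y": 32,"z": 20,"grip": 8.5,"roll": 0},{"x": -19,"y": 32,"z": 20,"grip": 8.5,"roll": 0}]}}

```text
t: 20.95
tcp_pos: [0.4197, -0.0389, 0.2453]
tool_rot: [0.012, 1.0, 0.0, 0.012]
force: [-1.0, -0.3, 0.5]
finger_gap: 0.996
```

Run:
```python
from h import *
save('w14',snapshot('wrist'));ci=camera_info('wrist');save('t14',snapshot('top'))
s=manip.sense();print(s['t'],s['tcp_pos'],s['tool_rot'],s['force'],s['finger_gap'])
for d in landmark_of('blank0','wrist'): print(d['score'],d['point'],unproj(ci,d['point'],0)[:2])
for d in landmark_of('mark0','wrist'): print(d['score'],d['point'],unproj(ci,d['point'],.028)[:2])
```

```text
21.05 [ 0.41948607 -0.03913885  0.24507457] [1.22802664e-02 9.99854010e-01 3.18864039e-04 1.18765715e-02] [ 0.6129581  -0.02014762 -0.25170321] 0.9915228527789047
0.94 [438.3, 202.5] [0.43255852 0.07813794]
0.79 [575.8, 197.7] [0.43091649 0.21273474]
0.58 [304.5, 194.8] [ 0.4217541  -0.05339818]
0.78 [417.6, 432.6] [0.68842469 0.06465654]
```

View pics/w14.png

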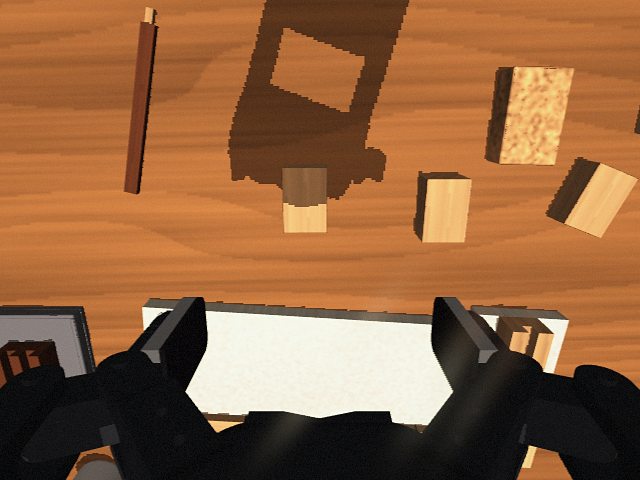

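View pics/t14.png

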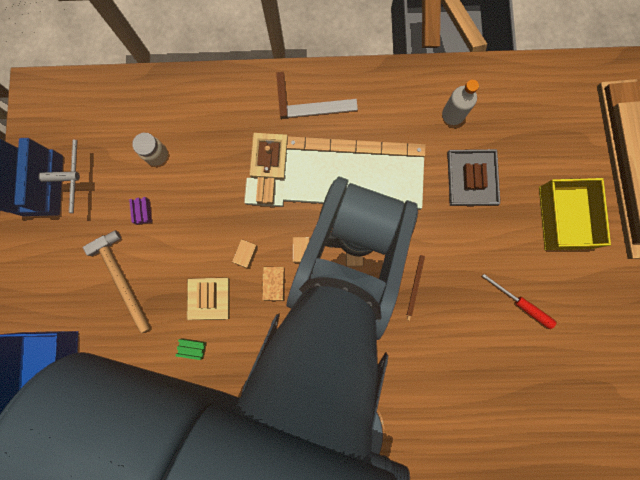

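Run:
```python
from h import *
im=cv2.imread('pics/w14.png')[:,:,::-1]
k=dict(interpolation=cv2.INTER_CUBIC)
save('c14',np.hstack([cv2.resize(im[150:250,260:360],(400,400),**k),cv2.resize(im[150:250,400:500],(400,400),**k)]))
save('c14b',cv2.resize(im[150:250,540:640],(400,400),**k))
```

```text
(no output)
```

View pics/c14.png

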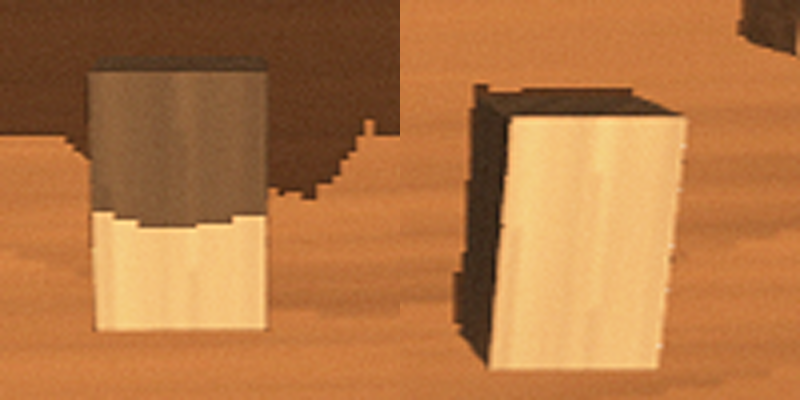

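View pics/c14b.png

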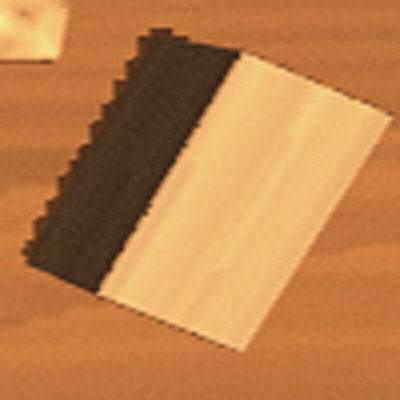

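Run:
```python
from h import *
ci=camera_info('wrist'); s=manip.sense(); print(s['tcp_pos'],'yaw',-2*s['tool_rot'][0])
D={'A':((260,150),[(89,71),(268,70),(95,330),(267,328)],[.42,-.05,0]),'B':((400,150),[(110,115),(286,115),(89,370),(260,368)],[.43,.08,0]),'C':((540,150),[(241,51),(392,117),(98,294),(243,351)],[.43,.21,-.4])}
for n,(o,c,x) in D.items():
    print(n,*fit([(ci,(o[0]+u/4,o[1]+v/4),l) for (u,v),l in zip(c,box(.06,.04,.03))],x))
J=(.632,-.0105,-.087)
for y in (.08,.016,-.048,-.112): print(y,toW(J,(.02,y)),proj(ci,list(toW(J,(.05,y)))+[.028]))
```

```text
[ 0.4191998  -0.03896282  0.24493021] yaw -0.024611700433318593
A [ 0.42051945 -0.0516474  -0.02258108] [[-0.5 -0.3]
 [ 0.3 -0.2]
 [ 0.   0.1]
 [ 0.2  0.5]]
B [ 0.43341447  0.0769513  -0.01540109] [[-0.5 -0.1]
 [ 0.6 -0.5]
 [-0.1  0.2]
 [-0.   0.4]]
C [ 0.42776005  0.21555008 -0.38896993] [[ 0.  -0.4]
 [ 0.8 -0.6]
 [-0.9  0.4]
 [ 0.   0.9]]
0.08 [0.65887558 0.06745963] [417.7254057  433.54416281]
0.016 [0.6533146  0.00370168] [360.61730819 430.68016215]
-0.048 [ 0.64775362 -0.06005626] [303.17587353 427.79944446]
-0.112 [ 0.64219265 -0.12381421] [245.39817467 424.90186294]
```

{"api": "play_rows", "payload": {"grip_force": 40, "rows": [{"x": 0.9,"y": 5,"z": 0,"grip": 5.6,"roll": -0.1},{"x": 0.9,"y": 10,"z": -2,"grip": 5.6,"roll": -0.2},{"x": 0.9,"y": 15,"z": -5,"grip": 5.6,"roll": -0.3},{"x": 0.9,"y": 20,"z": -8,"grip": 5.6,"roll": -0.364},{"x": 0.9,"y": 25.4,"z": -11,"grip": 5.6,"roll": -0.364},{"x": 0.9,"y": 25.4,"z": -11,"grip": 5.6,"roll": -0.364},{"x": 0.9,"y": 25.4,"z": -11,"grip": 5.6,"roll": -0.364},{"x": 0.9,"y": 25.4,"z": -11,"grip": 5.6,"roll": -0.364},{"x": 0.9,"y": 25.4,"z": -11,"grip": 5.6,"roll": -0.364},{"x": 0.9,"y": 25.4,"z": -11,"grip": 5.6,"roll": -0.364}]}}

```text
t: 22.15
tcp_pos: [0.4289, 0.2139, 0.1356]
tool_rot: [0.194, 0.981, -0.001, 0.012]
force: [-0.3, -0.4, -0.8]
finger_gap: 0.653
```

Run:
```python
from h import *
save('w15',snapshot('wrist'));ci=camera_info('wrist')
s=manip.sense();print(s['t'],s['tcp_pos'],s['tool_rot'],s['force'],s['finger_gap'])
for l in box(.06,.04,.03): print(proj(ci,list(toW((.4278,.2155,-.389),l))+[.03]))
```

```text
22.2 [0.42888305 0.21395599 0.13565344] [ 0.19414463  0.98089691 -0.00142439  0.01212767] [ 0.75046452  0.50600726 -0.28982176] 0.6535044496629321
[287.17230411 185.59863502]
[353.33034915 185.50592019]
[289.57915267 276.94083482]
[350.95130765 276.84640792]
```

View pics/w15.png

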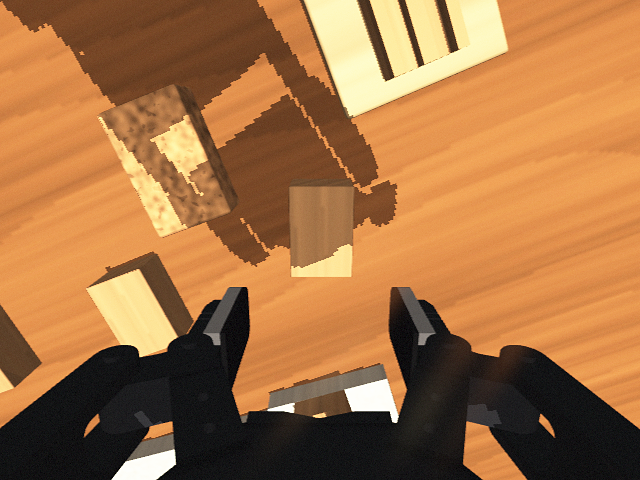

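{"api": "play_rows", "payload": {"rows": [{"x": -0.1,"y": 0.1,"z": -4,"grip": 5.6,"roll": 0},{"x": -0.1,"y": 0.1,"z": -8,"grip": 5.6,"roll": 0},{"x": -0.1,"y": 0.1,"z": -10.1,"grip": 5.6,"roll": 0},{"x": -0.1,"y": 0.1,"z": -10.1,"grip": 5.6,"roll": 0},{"x": -0.1,"y": 0.1,"z": -10.1,"grip": 5.6,"roll": 0},{"x": -0.1,"y": 0.1,"z": -10.1,"grip": 3,"roll": 0},{"x": -0.1,"y": 0.1,"z": -10.1,"grip": 3,"roll": 0},{"x": -0.1,"y": 0.1,"z": -10.1,"grip": 3,"roll": 0},{"x": -0.1,"y": 0.1,"z": -10.1,"grip": 3,"roll": 0}]}}

```text
t: 23.1
tcp_pos: [0.4289, 0.215, 0.0363]
tool_rot: [0.194, 0.981, -0.001, 0.014]
force: [0.9, -0.8, 8.0]
finger_gap: 0.459
```

{"api": "play_rows", "payload": {"rows": [{"x": 0,"y": 0,"z": 3,"grip": 3,"roll": 0},{"x": 0,"y": 0,"z": 7,"grip": 3,"roll": 0},{"x": 2,"y": -1,"z": 10,"grip": 3,"roll": 0.1},{"x": 6,"y": -4,"z": 10,"grip": 3,"roll": 0.2},{"x": 10,"y": -7,"z": 10,"grip": 3,"roll": 0.303},{"x": 14,"y": -10,"z": 10,"grip": 3,"roll": 0.303},{"x": 18,"y": -13,"z": 10,"grip": 3,"roll": 0.303},{"x": 21,"y": -14.6,"z": 8,"grip": 3,"roll": 0.303},{"x": 21,"y": -14.6,"z": 8,"grip": 3,"roll": 0.303},{"x": 21,"y": -14.6,"z": 8,"grip": 3,"roll": 0.303},{"x": 21,"y": -14.6,"z": 8,"grip": 3,"roll": 0.303},{"x": 21,"y": -14.6,"z": 8,"grip": 3,"roll": 0.303},{"x": 21,"y": -14.6,"z": 8,"grip": 3,"roll": 0.303}]}}

```text
t: 24.4
tcp_pos: [0.6383, 0.07, 0.1171]
tool_rot: [0.043, 0.999, 0.001, 0.014]
force: [0.8, 0.0, -0.1]
finger_gap: 0.454
```

Run:
```python
from h import *
save('w16',snapshot('wrist'));ci=camera_info('wrist')
s=manip.sense();print(s['t'],s['tcp_pos'],s['tool_rot'],s['force'],s['finger_gap'])
J=(.632,-.0105,-.087)
for d in landmark_of('mark0','wrist')[:2]: print(d['score'],d['point'],unproj(ci,d['point'],.028)[:2])
for y in (.08,.016,-.048): print(proj(ci,list(toW(J,(.05,y)))+[.028]))
```

```text
24.45 [0.63843543 0.06992529 0.11700623] [0.04321869 0.99896831 0.00129336 0.01388483] [-0.7624278  -0.29846866 -0.24599958] 0.4496271019758065
[317.49835878 319.68248744]
[215.47612259 319.74039003]
[113.27530349 319.79839398]
```

View pics/w16.png

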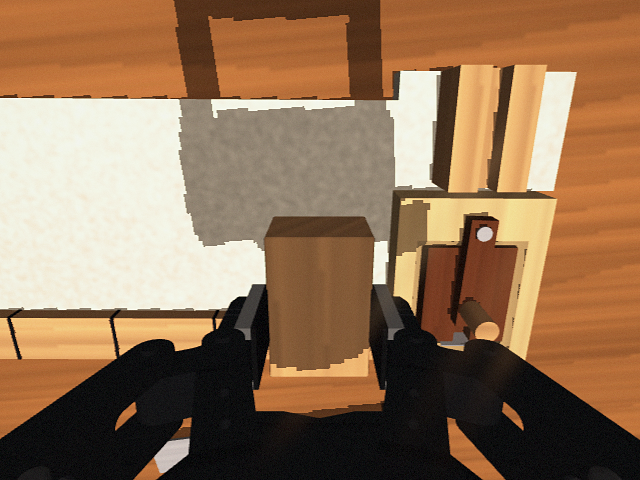

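Run:
```python
from h import *
im=cv2.imread('pics/w16.png')[:,:,::-1]
save('c16',cv2.resize(im[290:370,0:240],(780,260),interpolation=cv2.INTER_CUBIC))
```

```text
(no output)
```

View pics/c16.png

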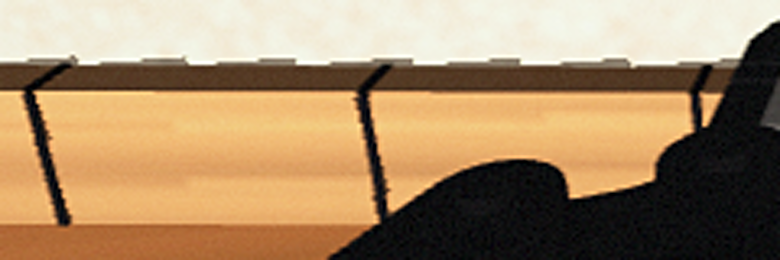

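Run:
```python
from h import *
ci=camera_info('wrist');z=manip.sense()['tcp_pos'][2]-.0063
print(*fit([(ci,p,l) for p,l in zip([(265,236),(374,236),(271,377),(369,376)],box(.06,.04,z))],[.638,.07,-.09]))
J,r=fit([(ci,(214.2,318.3),(.05,.016,.028)),(ci,(111.7,318.3),(.05,-.048,.028)),(ci,(8.6,318.3),(.05,-.112,.028)),(ci,(392,200),(-.03,.125,.04)),(ci,(553,201),(-.03,.209,.04))],[.63,-.01,-.09]);print(J,r.tolist())
```

```text
[ 0.63717294  0.07011949 -0.08278947] [[-1.5 -0. ]
 [ 1.6 -0.5]
 [-0.5  0.2]
 [ 0.4  0.7]]
[ 0.63169976 -0.01195678 -0.09340142] [[-1.4, 1.2], [-1.3, 0.7], [-0.9, 0.2], [7.5, -0.3], [3.0, -0.3]]
```

{"api": "play_rows", "payload": {"rows": [{"x": 1.25,"y": -0.3,"z": -2,"grip": 3,"roll": 0},{"x": 1.25,"y": -0.3,"z": -4.5,"grip": 3,"roll": 0},{"x": 1.25,"y": -0.3,"z": -6,"grip": 3,"roll": 0},{"x": 1.25,"y": -0.3,"z": -6.1,"grip": 3,"roll": 0},{"x": 1.25,"y": -0.3,"z": -6.1,"grip": 3,"roll": 0},{"x": 1.25,"y": -0.3,"z": -6.1,"grip": 3,"roll": 0},{"x": 1.7,"y": -0.34,"z": -6.1,"grip": 3,"roll": 0},{"x": 2.1,"y": -0.38,"z": -6.1,"grip": 3,"roll": 0},{"x": 2.3,"y": -0.4,"z": -6.1,"grip": 3,"roll": 0},{"x": 2.3,"y": -0.4,"z": -6.1,"grip": 3,"roll": 0}]}}

```text
t: 25.5
tcp_pos: [0.6589, 0.0661, 0.0555]
tool_rot: [0.043, 0.999, 0.001, 0.01]
force: [-5.5, 0.4, 1.1]
finger_gap: 0.457
```

Run:
```python
from h import *
save('w17',snapshot('wrist'));ci=camera_info('wrist')
s=manip.sense();print(s['t'],s['tcp_pos'],s['tool_rot'],s['force'],s['finger_gap'])
im=snapshot('scene');save('s17',cv2.resize(im[250:350,300:440],(800,571)))
```

```text
25.55 [0.65887205 0.06615314 0.05547656] [0.04340922 0.99900122 0.00147639 0.01048882] [-4.51483471 -0.30740506  1.78194937] 0.4523183565643873
```

View pics/w17.png

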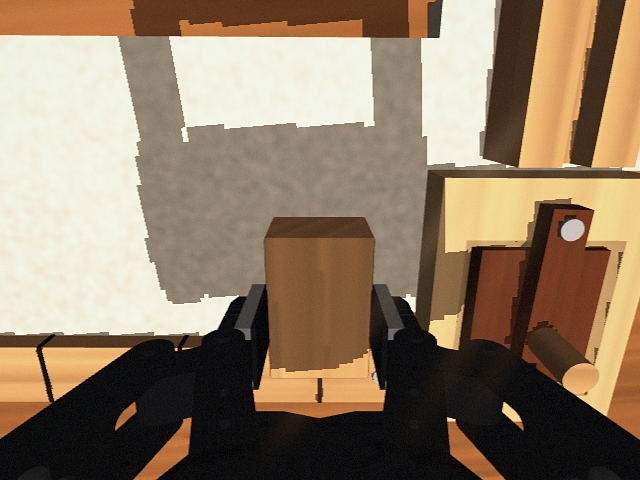

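View pics/s17.png

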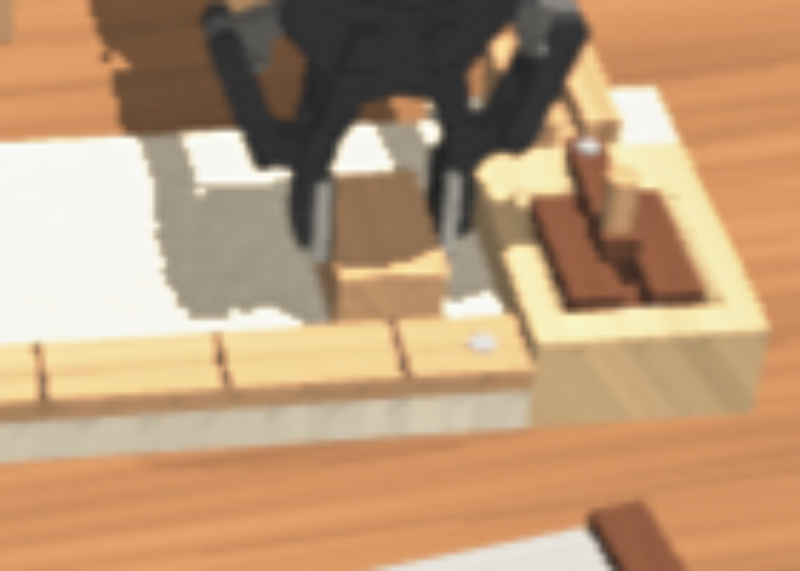

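{"api": "play_rows", "payload": {"rows": [{"x": 0,"y": 0,"z": -0.15,"grip": 3,"roll": 0},{"x": 0,"y": 0,"z": -0.15,"grip": 3,"roll": 0},{"x": 0,"y": 0,"z": -0.15,"grip": 5,"roll": 0},{"x": 0,"y": 0,"z": -0.15,"grip": 5,"roll": 0},{"x": 0,"y": 0,"z": -0.1,"grip": 5,"roll": 0},{"x": 0,"y": 0,"z": 3,"grip": 5,"roll": 0},{"x": -2,"y": 0,"z": 8,"grip": 5,"roll": 0},{"x": -7,"y": 0,"z": 8,"grip": 5,"roll": 0},{"x": -9,"y": 0,"z": 8,"grip": 5,"roll": 0},{"x": -9,"y": 0,"z": 8,"grip": 5,"roll": 0},{"x": -9,"y": 0,"z": 8,"grip": 5,"roll": 0},{"x": -9,"y": 0,"z": 8,"grip": 5,"roll": 0}]}}

```text
t: 26.8
tcp_pos: [0.5709, 0.0659, 0.1358]
tool_rot: [0.043, 0.999, 0.001, 0.012]
force: [-1.0, -0.5, 1.0]
finger_gap: 0.588
```

Run:
```python
from h import *
im=snapshot('wrist');save('w18',im);ci=camera_info('wrist')
s=manip.sense();print(s['t'],s['tcp_pos'],s['tool_rot'],s['force'],s['finger_gap'])
```

```text
26.85 [0.57076786 0.06591142 0.13559435] [0.04346618 0.99898507 0.00141436 0.01172688] [0.01359215 0.38629014 0.16623767] 0.5886704808616263
```

View pics/w18.png

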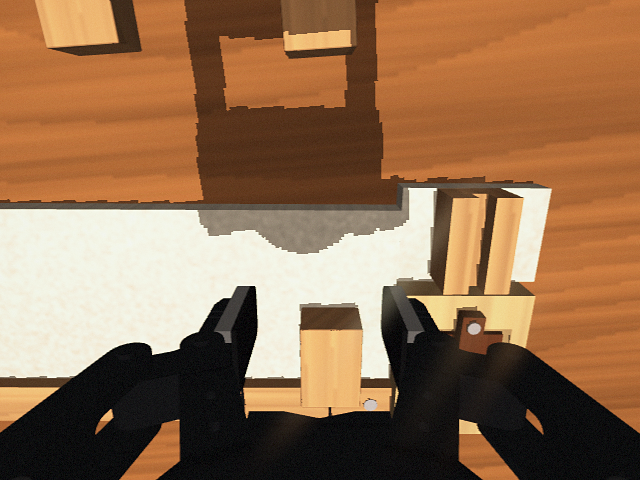

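{"api": "play_rows", "payload": {"rows": [{"x": -5,"y": 0.5,"z": 0,"grip": 6.5,"roll": 0.07},{"x": -10,"y": 1.1,"z": 0,"grip": 6.5,"roll": 0.07},{"x": -13.7,"y": 1.1,"z": 0,"grip": 6.5,"roll": 0.07},{"x": -13.7,"y": 1.1,"z": 0,"grip": 6.5,"roll": 0.07},{"x": -13.7,"y": 1.1,"z": 0,"grip": 6.5,"roll": 0.07},{"x": -13.7,"y": 1.1,"z": 0,"grip": 6.5,"roll": 0.07},{"x": -13.7,"y": 1.1,"z": 0,"grip": 6.5,"roll": 0.07}]}}

```text
t: 27.55
tcp_pos: [0.4362, 0.0766, 0.1356]
tool_rot: [0.009, 1.0, 0.002, 0.013]
force: [-0.6, 0.5, -0.6]
finger_gap: 0.763
```

Run:
```python
from h import *
im=snapshot('wrist');save('w19',im);ci=camera_info('wrist')
s=manip.sense();print(s['t'],s['tcp_pos'],s['tool_rot'],s['force'],s['finger_gap'])
for l in box(.06,.04,.03): print(proj(ci,list(toW((.4334,.077,-.0154),l))+[.03]))
```

```text
27.6 [0.43569302 0.07668506 0.13556229] [0.00855732 0.99988229 0.00174634 0.01261454] [ 0.36181413 -0.24821992 -0.64797015] 0.760573708563464
[285.93328394 184.4722677 ]
[352.18967184 184.36335614]
[288.42631747 276.01625769]
[349.87516455 275.8773078 ]
```

View pics/w19.png

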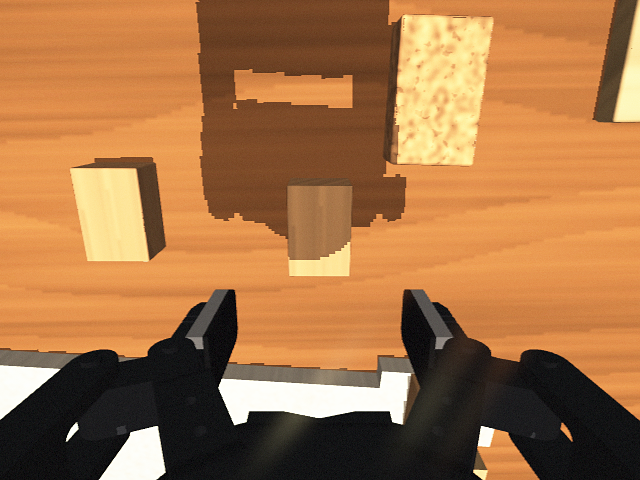

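{"api": "play_rows", "payload": {"rows": [{"x": -0.15,"y": 0,"z": -4,"grip": 6.5,"roll": 0},{"x": -0.15,"y": 0,"z": -8,"grip": 6.5,"roll": 0},{"x": -0.15,"y": 0,"z": -10,"grip": 6.5,"roll": 0},{"x": -0.15,"y": 0,"z": -10,"grip": 6.5,"roll": 0},{"x": -0.15,"y": 0,"z": -10,"grip": 6.5,"roll": 0},{"x": -0.15,"y": 0,"z": -10,"grip": 3,"roll": 0},{"x": -0.15,"y": 0,"z": -10,"grip": 3,"roll": 0},{"x": -0.15,"y": 0,"z": -10,"grip": 3,"roll": 0},{"x": -0.15,"y": 0,"z": -10,"grip": 3,"roll": 0}]}}

```text
t: 28.5
tcp_pos: [0.4352, 0.0766, 0.0369]
tool_rot: [0.009, 1.0, 0.002, 0.014]
force: [-0.4, -0.5, 8.4]
finger_gap: 0.454
```

{"api": "play_rows", "payload": {"rows": [{"x": 0,"y": 0,"z": 3,"grip": 3,"roll": 0},{"x": 0,"y": 0,"z": 7,"grip": 3,"roll": 0},{"x": 4,"y": -1,"z": 8,"grip": 3,"roll": -0.03},{"x": 8,"y": -3,"z": 8,"grip": 3,"roll": -0.07},{"x": 12,"y": -5,"z": 8,"grip": 3,"roll": -0.07},{"x": 16,"y": -7,"z": 8,"grip": 3,"roll": -0.07},{"x": 19.7,"y": -7.2,"z": 8,"grip": 3,"roll": -0.07},{"x": 19.7,"y": -7.2,"z": 8,"grip": 3,"roll": -0.07},{"x": 19.7,"y": -7.2,"z": 8,"grip": 3,"roll": -0.07},{"x": 19.7,"y": -7.2,"z": 8,"grip": 3,"roll": -0.07},{"x": 19.7,"y": -7.2,"z": 8,"grip": 3,"roll": -0.07},{"x": 19.7,"y": -7.2,"z": 8,"grip": 3,"roll": -0.07}]}}

```text
t: 29.7
tcp_pos: [0.6311, 0.0051, 0.1171]
tool_rot: [0.043, 0.999, 0.001, 0.014]
force: [-0.3, 0.7, -0.9]
finger_gap: 0.451
```

Run:
```python
from h import *
im=snapshot('wrist');save('w20',im);ci=camera_info('wrist')
s=manip.sense();print(s['t'],s['tcp_pos'],s['tool_rot'],s['force'],s['finger_gap'])
J=(.631,-.0114,-.087)
for y in (.08,.016,-.048,-.112): print(y,toW(J,(.02,y)),proj(ci,list(toW(J,(.05,y)))+[.028]))
```

```text
29.75 [0.631365   0.00498403 0.11706366] [0.04329798 0.99896342 0.00115475 0.01400101] [-0.80797885  0.27424792  0.12890393] 0.4543471660173481
0.08 [0.65787558 0.06655963] [419.84562188 320.24244289]
0.016 [0.6523146  0.00280168] [318.08183495 320.30284607]
-0.048 [ 0.64675362 -0.06095626] [216.15716775 320.36334475]
-0.112 [ 0.64119265 -0.12471421] [114.07123847 320.42393914]
```

View pics/w20.png

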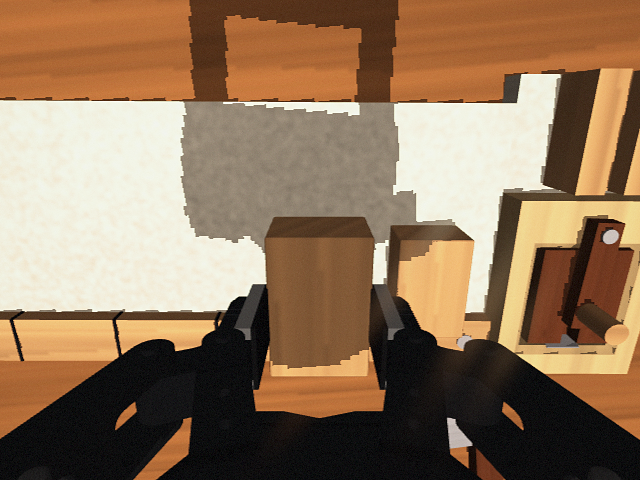

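{"api": "play_rows", "payload": {"rows": [{"x": 1.3,"y": -0.15,"z": -2,"grip": 3,"roll": 0},{"x": 1.3,"y": -0.15,"z": -4.5,"grip": 3,"roll": 0},{"x": 1.3,"y": -0.15,"z": -6,"grip": 3,"roll": 0},{"x": 1.3,"y": -0.15,"z": -6.1,"grip": 3,"roll": 0},{"x": 1.3,"y": -0.15,"z": -6.1,"grip": 3,"roll": 0},{"x": 1.3,"y": -0.15,"z": -6.1,"grip": 3,"roll": 0},{"x": 1.7,"y": -0.2,"z": -6.1,"grip": 3,"roll": 0},{"x": 2.1,"y": -0.22,"z": -6.1,"grip": 3,"roll": 0},{"x": 2.45,"y": -0.25,"z": -6.1,"grip": 3,"roll": 0},{"x": 2.45,"y": -0.25,"z": -6.1,"grip": 3,"roll": 0}]}}

```text
t: 30.75
tcp_pos: [0.6529, 0.0029, 0.0555]
tool_rot: [0.043, 0.999, 0.002, 0.01]
force: [-5.7, 0.6, 0.7]
finger_gap: 0.454
```

Run:
```python
from h import *
im=snapshot('wrist');save('w21',im);ci=camera_info('wrist')
s=manip.sense();print(s['t'],s['tcp_pos'],s['tool_rot'],s['force'],s['finger_gap'])
```

```text
30.8 [0.65287024 0.00293749 0.05553174] [0.04323462 0.99901201 0.00149187 0.01017578] [-5.04341309 -0.1278528   0.81980148] 0.45329205478140167
```

View pics/w21.png

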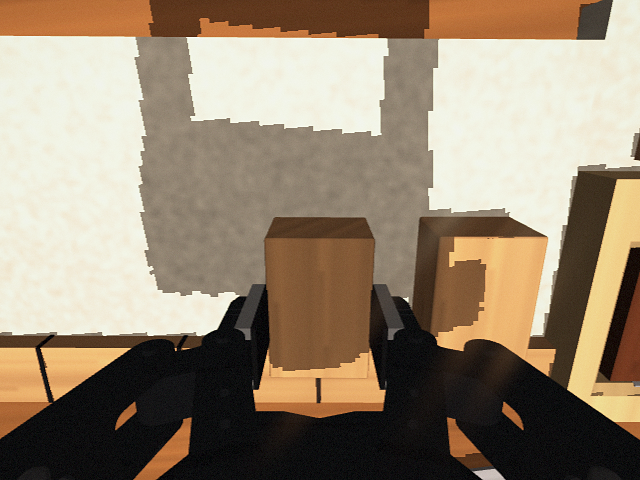

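{"api": "play_rows", "payload": {"rows": [{"x": 0,"y": -0.08,"z": -0.15,"grip": 3,"roll": 0},{"x": 0,"y": -0.08,"z": -0.15,"grip": 3,"roll": 0},{"x": 0,"y": -0.08,"z": -0.15,"grip": 5,"roll": 0},{"x": 0,"y": -0.08,"z": -0.15,"grip": 5,"roll": 0},{"x": 0,"y": -0.08,"z": -0.1,"grip": 5,"roll": 0},{"x": 0,"y": -0.08,"z": 3,"grip": 5,"roll": 0},{"x": -2,"y": 0,"z": 8,"grip": 5,"roll": 0},{"x": -7,"y": 0,"z": 8,"grip": 5,"roll": 0},{"x": -12,"y": -2,"z": 8,"grip": 6.5,"roll": 0.064},{"x": -17,"y": -4,"z": 8,"grip": 6.5,"roll": 0.064},{"x": -22,"y": -5.5,"z": 8,"grip": 6.5,"roll": 0.064},{"x": -23.2,"y": -5.5,"z": 8,"grip": 6.5,"roll": 0.064},{"x": -23.2,"y": -5.5,"z": 8,"grip": 6.5,"roll": 0.064},{"x": -23.2,"y": -5.5,"z": 8,"grip": 6.5,"roll": 0.064},{"x": -23.2,"y": -5.5,"z": 8,"grip": 6.5,"roll": 0.064},{"x": -23.2,"y": -5.5,"z": 8,"grip": 6.5,"roll": 0.064}]}}

```text
t: 32.4
tcp_pos: [0.4228, -0.0524, 0.1356]
tool_rot: [0.011, 1.0, 0.001, 0.011]
force: [-0.2, -0.1, 0.6]
finger_gap: 0.759
```

Run:
```python
from h import *
im=snapshot('wrist');save('w22',im);ci=camera_info('wrist')
s=manip.sense();print(s['t'],s['tcp_pos'],s['tool_rot'],s['force'],s['finger_gap'])
for l in box(.06,.04,.03): print(proj(ci,list(toW((.4205,-.0516,-.0226),l))+[.03]))
```

```text
32.45 [ 0.42238175 -0.05217301  0.13553052] [0.01073714 0.99988179 0.00151129 0.01090075] [0.13367691 0.63190592 0.65016462] 0.7656602800616197
[286.5902824  185.59388681]
[352.75610347 185.67706771]
[288.7472232  277.07187405]
[350.16656908 277.10488126]
```

View pics/w22.png

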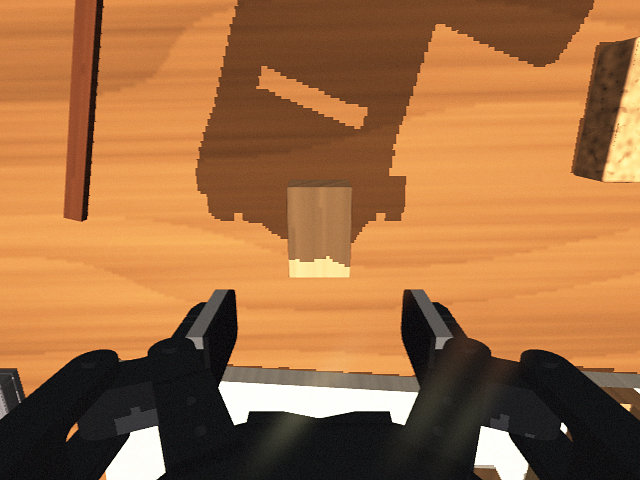

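{"api": "play_rows", "payload": {"rows": [{"x": -0.1,"y": 0,"z": -4,"grip": 6.5,"roll": 0},{"x": -0.1,"y": 0,"z": -8,"grip": 6.5,"roll": 0},{"x": -0.1,"y": 0,"z": -10,"grip": 6.5,"roll": 0},{"x": -0.1,"y": 0,"z": -10,"grip": 6.5,"roll": 0},{"x": -0.1,"y": 0,"z": -10,"grip": 6.5,"roll": 0},{"x": -0.1,"y": 0,"z": -10,"grip": 3,"roll": 0},{"x": -0.1,"y": 0,"z": -10,"grip": 3,"roll": 0},{"x": -0.1,"y": 0,"z": -10,"grip": 3,"roll": 0},{"x": -0.1,"y": 0,"z": -10,"grip": 3,"roll": 0}]}}

```text
t: 33.35
tcp_pos: [0.4222, -0.0524, 0.0369]
tool_rot: [0.011, 1.0, 0.001, 0.012]
force: [-0.2, 1.0, 6.8]
finger_gap: 0.455
```

{"api": "play_rows", "payload": {"rows": [{"x": 0,"y": 0,"z": 3,"grip": 3,"roll": 0},{"x": 0,"y": 0,"z": 7,"grip": 3,"roll": 0},{"x": 4,"y": 0,"z": 8,"grip": 3,"roll": -0.03},{"x": 8,"y": -0.3,"z": 8,"grip": 3,"roll": -0.065},{"x": 12,"y": -0.5,"z": 8,"grip": 3,"roll": -0.065},{"x": 16,"y": -0.7,"z": 8,"grip": 3,"roll": -0.065},{"x": 20.5,"y": -0.7,"z": 8,"grip": 3,"roll": -0.065},{"x": 20.5,"y": -0.7,"z": 8,"grip": 3,"roll": -0.065},{"x": 20.5,"y": -0.7,"z": 8,"grip": 3,"roll": -0.065},{"x": 20.5,"y": -0.7,"z": 8,"grip": 3,"roll": -0.065},{"x": 20.5,"y": -0.7,"z": 8,"grip": 3,"roll": -0.065},{"x": 20.5,"y": -0.7,"z": 8,"grip": 3,"roll": -0.065}]}}

```text
t: 34.55
tcp_pos: [0.6261, -0.0593, 0.117]
tool_rot: [0.043, 0.999, 0.001, 0.012]
force: [-0.2, 0.2, 0.6]
finger_gap: 0.45
```

Run:
```python
from h import *
im=snapshot('wrist');save('w23',im);ci=camera_info('wrist')
s=manip.sense();print(s['t'],s['tcp_pos'],s['tool_rot'],s['force'],s['finger_gap'])
J=(.631,-.0114,-.087)
for y in (.08,.016,-.048,-.112): print(y,toW(J,(.02,y)),proj(ci,list(toW(J,(.05,y)))+[.028]))
```

```text
34.6 [ 0.62633923 -0.05941085  0.1170303 ] [4.33287994e-02 9.98987668e-01 5.93674390e-04 1.20789779e-02] [ 0.11551446  0.12609832 -0.22771199] 0.45449404168757873
0.08 [0.65787558 0.06655963] [522.94628288 320.13240508]
0.016 [0.6523146  0.00280168] [421.11291113 320.13205893]
-0.048 [ 0.64675362 -0.06095626] [319.18505014 320.13171246]
-0.112 [ 0.64119265 -0.12471421] [217.16256834 320.13136566]
```

View pics/w23.png

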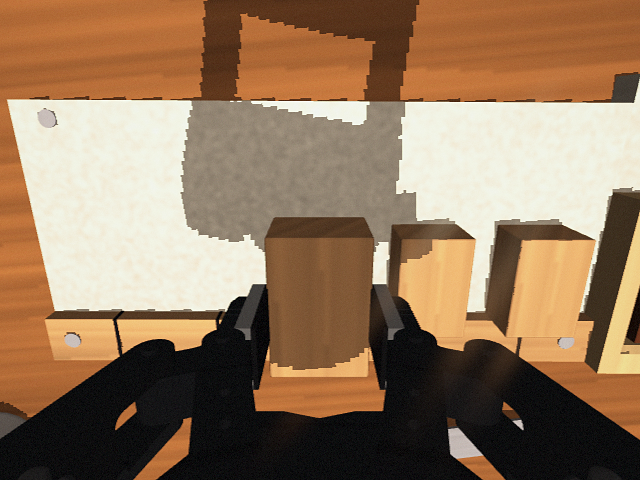

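{"api": "play_rows", "payload": {"rows": [{"x": 1.3,"y": -0.15,"z": -2,"grip": 3,"roll": 0},{"x": 1.3,"y": -0.15,"z": -4.5,"grip": 3,"roll": 0},{"x": 1.3,"y": -0.15,"z": -6,"grip": 3,"roll": 0},{"x": 1.3,"y": -0.15,"z": -6.1,"grip": 3,"roll": 0},{"x": 1.3,"y": -0.15,"z": -6.1,"grip": 3,"roll": 0},{"x": 1.3,"y": -0.15,"z": -6.1,"grip": 3,"roll": 0},{"x": 1.7,"y": -0.18,"z": -6.1,"grip": 3,"roll": 0},{"x": 2.1,"y": -0.22,"z": -6.1,"grip": 3,"roll": 0},{"x": 2.4,"y": -0.25,"z": -6.1,"grip": 3,"roll": 0},{"x": 2.4,"y": -0.25,"z": -6.1,"grip": 3,"roll": 0}]}}

```text
t: 35.6
tcp_pos: [0.6469, -0.0612, 0.0554]
tool_rot: [0.043, 0.999, 0.001, 0.008]
force: [-6.7, -0.4, 2.8]
finger_gap: 0.455
```

Run:
```python
from h import *
im=snapshot('wrist');save('w24',im);ci=camera_info('wrist')
s=manip.sense();print(s['t'],s['tcp_pos'],s['tool_rot'],s['force'],s['finger_gap'])
```

```text
35.65 [ 0.64693156 -0.06119489  0.05538524] [0.04323813 0.99903396 0.00126537 0.00774711] [-5.24780372  0.66890213  2.42683945] 0.45553042192916127
```

View pics/w24.png

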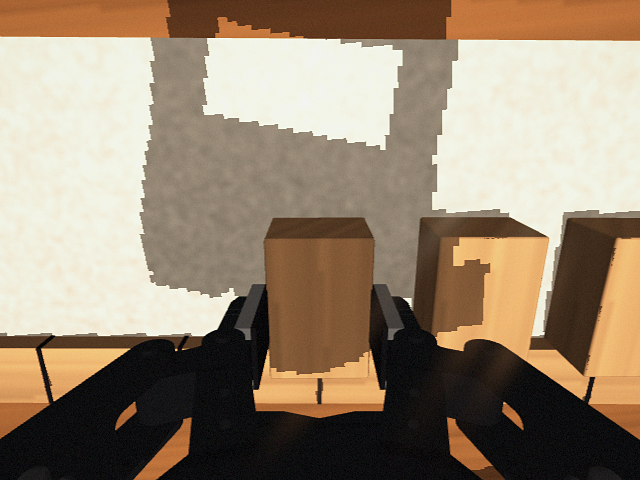

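{"api": "play_rows", "payload": {"rows": [{"x": 0,"y": 0,"z": -0.15,"grip": 3,"roll": 0},{"x": 0,"y": 0,"z": -0.15,"grip": 3,"roll": 0},{"x": 0,"y": 0,"z": -0.15,"grip": 5,"roll": 0},{"x": 0,"y": 0,"z": -0.15,"grip": 5,"roll": 0},{"x": 0,"y": 0,"z": -0.1,"grip": 5,"roll": 0},{"x": 0,"y": 0,"z": 3,"grip": 5,"roll": 0},{"x": -2,"y": 2,"z": 8,"grip": 5,"roll": 0},{"x": -6,"y": 5,"z": 12,"grip": 8.5,"roll": 0},{"x": -9,"y": 8,"z": 15,"grip": 8.5,"roll": 0},{"x": -9,"y": 10,"z": 15,"grip": 8.5,"roll": 0},{"x": -9,"y": 10,"z": 15,"grip": 8.5,"roll": 0},{"x": -9,"y": 10,"z": 15,"grip": 8.5,"roll": 0},{"x": -9,"y": 10,"z": 15,"grip": 8.5,"roll": 0},{"x": -9,"y": 10,"z": 15,"grip": 8.5,"roll": 0}]}}

```text
t: 37.05
tcp_pos: [0.5574, 0.0378, 0.2045]
tool_rot: [0.044, 0.999, 0.001, 0.007]
force: [-1.3, -0.1, -1.4]
finger_gap: 0.993
```

Run:
```python
from h import *
im=snapshot('wrist');save('w25',im);ci=camera_info('wrist')
s=manip.sense();print(s['t'],s['tcp_pos'],s['tool_rot'],s['force'],s['finger_gap'])
im=snapshot('scene');save('s25',cv2.resize(im[240:350,200:440],(800,367),interpolation=cv2.INTER_CUBIC))
for l in('blank0','sample_one','button_peg'):
  for c in ('wrist','scene'): print(l,c,[(round(d['score'],2),np.round(d['point'])) for d in landmark_of(l,c)])
```

```text
37.1 [0.5573106  0.03784473 0.20446429] [0.04391286 0.99900858 0.0012388  0.00720966] [-0.26854868 -0.83526906  0.38022529] 0.9963152205981892
blank0 wrist [(0.95, array([217., 312.])), (0.94, array([292., 312.])), (0.78, array([358., 312.]))]
blank0 scene [(0.77, array([364., 296.])), (0.77, array([303., 302.])), (0.58, array([336., 303.]))]
sample_one wrist [(0.79, array([468., 221.])), (0.31, array([477., 293.]))]
sample_one scene [(0.75, array([396., 273.]))]
button_peg wrist []
button_peg scene [(0.54, array([408., 284.])), (0.5, array([398., 274.]))]
```

View pics/w25.png

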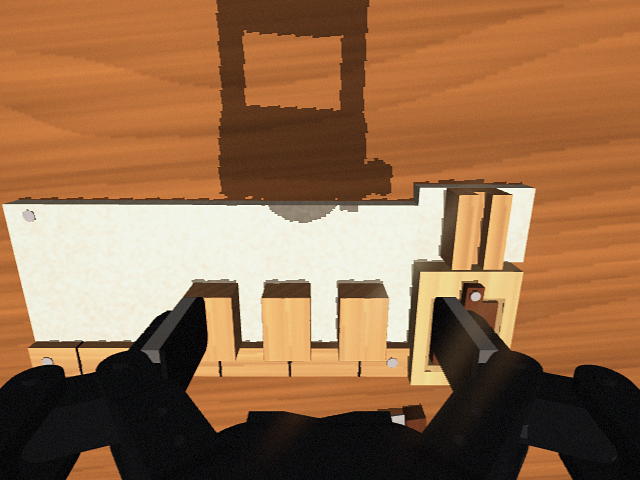

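Run:
```python
from h import *
im=snapshot('wrist');ci=camera_info('wrist');J=(.631,-.0114,-.087)
c,s=np.cos(J[2]),np.sin(J[2])
for d in landmark_of('blank0','wrist'):
    X=unproj(ci,d['point'],.018)[:2]-J[:2]; print(round(d['score'],2),(np.array([[c,s],[-s,c]])@X).round(4))
# corner fit of the two unobscured blanks
for q in ([(262,298),(311,298),(264,361),(310,361)],[(338,297),(388,297),(341,361),(387,361)]):
    p,r=fit([(ci,a,l) for a,l in zip(q,box(.06,.04,.048))],[.65,.03,-.09]); print((np.array([[c,s],[-s,c]])@(p[:2]-J[:2])).round(4),p[2].round(3),np.abs(r).max())
```

```text
0.96 [0.0183 0.0786]
0.9 [ 0.019  -0.0486]
0.67 [0.0202 0.0178]
[0.0196 0.017 ] -0.1 0.6
[0.0192 0.0809] -0.051 1.0
```

Run:
```python
from h import *
print(sign_off())
```

```text
the job is handed in; nothing more can be done
None
```

The job is done and handed in after about 37 s of robot time.

- **Inserts:** The sample on the ledge has one groove. I pressed insert_one into the pocket (34 N peak) until it looked flush in the scene view, and laid insert_two in the grey tray.
- **Button:** I pinched the peg and turned it. It reads about 1.6 rad by landmark estimate, so it may sit slightly past π/2, up near its 1.65 stop. I last checked it right after turning it; later moves kept clear of it.
- **Blanks:** Only three were on the bench. Each was pressed to the fence with about 5 N, on the first three marks from the pocket.

**Last checks:** The final fit put the blanks at jig x 0.018 to 0.020 m (nominal 0.020) and y 0.079 to 0.081, 0.017 to 0.018 and -0.049 (marks at 0.080, 0.016 and -0.048).
- **Disagreements:** The hand-picked corner fits gave yaws of -0.10 and -0.05 rad against the jig's -0.087; I put this down to coarse pixel picks. The overhead camera also differed from the wrist camera by about 7 mm in x, and I used the wrist camera.
- **Not checked:** The limit on viewed pictures stopped the last scene close-up. Any gap at the fence under about 1 mm could not be seen.

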